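# Gauge the usable thread of a stud and log the turns

### The job

Turn the red crank knob clockwise to screw the ring gauge down the stud until you feel it come up snug against the end of the thread, without forcing it, counting the turns as you go. Leave the gauge there, then slide the orange pointer of the tally to the number of turns you counted, to the nearest half turn or better, and leave everything else on the bench alone.

Things in the scene. Friction and masses are not known exactly. Their poses are not given: they have to be found in the camera images.
- gauge: Steel thread ring gauge, 64 mm diameter, 22 mm high, already started on the stud. Origin: centre of its underside, on the stud axis; x points to the crank knob. Right-hand thread: clockwise from above (yaw decreasing) screws it down, 5 mm a turn. Some 1.4 to 2.9 turns remain to the thread end; how many cannot be seen, and its height does not tell, as thread ends differ.
- crank_knob (a point): Mid-height of the red crank knob, an upright round grip, 22 mm diameter, 40 mm high, 60 mm from the stud axis on the gauge's +x arm, whose top lies 23.5 mm below this point. It spins freely on its pin, so a gripper holding it can circle the stud axis at 60 mm radius without turning itself, sinking 5 mm a turn.
- gauge_axis (a point): Centre of the gauge's top face, on the stud axis, 22 mm above its underside. Turning freely takes under 1.5 N at the knob, along its path; at the thread end this jumps to about 4 N and climbs by some 13 N per further radian: 6 to 10 N is snug, above 13 N is forced. A snug gauge stays wedged when let go.
- thread_end (a joint): How far (m) the gauge has been wedged into the tapering last thread: 0 while it runs freely, then 0.0003 m per radian of further turning. Snug is 0.00004 to 0.00015, forced is above 0.00021: far too small for its reading to be of use, it has to be felt.
- stand: Aluminium tray 150 x 150 mm, 10 mm high, with a dark steel axle flange (132 mm diameter, boss up to 34 mm) from which the upright threaded stud (24 mm diameter) rises to 122 mm. Fixed to the bench. Origin: underside centre, on the stud axis.
- tally (a joint): Position (m) of the orange tally pointer on its track: 0 at zero turns, 0.030 per turn, 0.120 at four turns, the far end. It starts near zero.
- tally_top (a point): Top centre of the orange pointer block, 28 mm (x, across the track) by 20 mm (y, along it) by 40 mm high, its top 54.5 mm above the bench. Slides along +y to more turns with 1.5 N of friction and stays where left. The white scale beside it (+x side, 8 mm high) has a long tick each turn, marked by 0 to 4 dots, and short ticks at half turns; 15 mm from tick to tick.
- tally_base: Track of the tally, 40 x 170 x 14 mm, fixed to the bench; origin at the centre of its underside; +y runs towards more turns; the pointer's zero is at y = -60 mm, four turns at y = +60 mm.
- spare_ring: Bystander: plain steel ring, 60 mm diameter, 20 mm high; origin underside centre.
- bearing: Bystander: dark bearing ring, 72 mm diameter, 18 mm high; origin underside centre.
- nut: Bystander: brass nut ring, 40 mm diameter, 18 mm high; origin underside centre.
- oiler: Bystander: black oil bottle with red cap, 48 mm diameter, 130 mm high; origin underside centre.
- spray: Bystander: white can, 60 mm diameter, 170 mm high; origin underside centre.
- jar: Bystander: glass jar, 64 mm diameter, 80 mm high; origin underside centre.
- spanner: Bystander: steel spanner, 180 mm long, lying flat; origin underside centre.
Not all that is in view belongs to the job. What is shaped like the tally_base but green or turquoise is not meant. Leave any purple look-alike of the stand alone.

How it is judged (in metres and radians):
On the way:
1. the gauge is screwed down until it is snug against the end of the thread (value of joint thread_end above 3.6e-05 m), for 0.2 s.
At the end, for the whole second after the job is handed in: The gauge is still wedged snug at the end of the thread (at least 0.08 rad past the free thread) and at rest; the tally pointer is at rest and shows the number of turns the gauge was screwed down from its start, within 0.35 turn (10 mm on the scale) (value of joint thread_end above 2.4e-05 m and linear speed of gauge below 0.01 m/s and velocity of joint tally between -0.005 and 0.005 m/s and ((distance of gauge from where it was at the start of the episode between 0.007 and 0.008 m and value of joint tally between 0.0315 and 0.0585 m) or (distance of gauge from where it was at the start of the episode between 0.008 and 0.009 m and value of joint tally between 0.0375 and 0.0645 m) or (distance of gauge from where it was at the start of the episode between 0.009 and 0.01 m and value of joint tally between 0.0435 and 0.0705 m) or (distance of gauge from where it was at the start of the episode between 0.01 and 0.011 m and value of joint tally between 0.0495 and 0.0765 m) or (distance of gauge from where it was at the start of the episode between 0.011 and 0.012 m and value of joint tally between 0.0555 and 0.0825 m) or (distance of gauge from where it was at the start of the episode between 0.012 and 0.013 m and value of joint tally between 0.0615 and 0.0885 m) or (distance of gauge from where it was at the start of the episode between 0.013 and 0.014 m and value of joint tally between 0.0675 and 0.0945 m) or (distance of gauge from where it was at the start of the episode between 0.014 and 0.015 m and value of joint tally between 0.0735 and 0.1005 m) or (distance of gauge from where it was at the start of the episode between 0.015 and 0.016 m and value of joint tally between 0.0795 and 0.1065 m) or (distance of gauge from where it was at the start of the episode between 0.016 and 0.017 m and value of joint tally between 0.0855 and 0.1125 m))); the robot touches nothing.
It fails at once if the gauge is forced: driven more than 0.7 rad into the end of the thread (value of joint thread_end above 0.00021 m).
It fails at once if another thing on the bench is shifted by more than 20 mm (distance of any of spare_ring, bearing, nut, oiler, spray, jar, spanner from where it was at the start of the episode above 0.02 m).
It also fails if it takes over 69 s, if anything falls off the work surface, if the arm or the gripper's body presses on something with over 40 N, if the wrist force passes 120 N, or if a joint passes its speed limit or range.

### The arm

A 6-joint arm with a two-finger parallel gripper is mounted at the origin on the work surface. World frame = base frame: x ahead of the robot, y to its left, z up, the work surface at z = 0. Lengths are in mm, angles in rad, forces in N, time in s.
With the tool pointing down it reaches from about 325 to 750 mm from the base axis. Payload 7.6 kg.
Tool frame: the origin (TCP) lies between the finger pads; the fingertips stand 8 mm ahead of it and the grasp point (between the pads) lies 11 mm behind it; y points along the fingers, z is the direction in which the jaws open and shut, and the axes are right-handed (so a half turn about y gives the same grasp; the last joint's range is limited). The gripper opens to 85 mm and grips with 20 to 120 N. Pads are 22 mm wide; open, the fingers measure 114 mm over their backs; the gripper's body (76 mm by 85 mm) begins 54 mm behind the grasp point. The pads swing forward as they close: fully open they stand 13 mm farther back than shut.
Start: joints at [-1.402, 0.052, 1.401, -0, 1.689, -0.07], TCP at [124.205, -510.116, 239.323] pointing down, gripper open.
Joint ranges: [-2.9, 2.9], [-0.91, 2.17], [0.12, 2.37], [-1.06, 4.2], [0.26, 2.73], [-2.93, 2.93]. Speed limits (rad/s): [2.57, 2.57, 3.01, 3.14, 3.14, 3.14].

### API

Orientations are given as a rotation vector (axis times angle).
In Python, from bench import manip gives the robot as it stands.
- The arm moves only by the tool move_arm, never from a script. Its arguments are lists of equal length, an entry for each row: "delta_pos": the shift along the tool's x, y, z in mm, a list of three; "dr": the turn, a rotation vector about the tool's x, y, z in degrees, a list of three; "claw": the gripper command: -1 is shut, 1 is fully open, values between are in proportion. A call has 1 to 10 rows; each row shifts and turns the commanded pose from where the row before left it, along the tool's axes as they then stand; what a row does not reach is not made up. A row lasts 1/10 s, in which the tool goes at most 50 mm and 8.59 degrees, less where a joint would pass 70% of its speed; a pose out of reach is approached as far as the arm can. A call with a gripper value outside its range is refused whole. The fingers move at their own pace and stop on an object; "grip_force" is the grip in N (left out, the last holds). Time passes only in rows, so rows that do not move let the fingers close. It gives the time, the measured TCP pose, the force and the opening at its end, in the units of the state.
- manip.observe(): the state, without advancing time (a new reading comes with each control period).
- manip.capture(name): name is "side" or "top" or "wrist"; returns a dict with "frame" (480x640x3 uint8, red, green, blue), "mtx" (3x3 intrinsics, pixels), "R" (3x3) and "t" (3): a world point X has camera coordinates R X + t. Camera axes: x right, y down, z forward; pixel columns grow to the right and rows downward; lengths in mm; the calibration is good to about 2 mm. A picture is of the moment at which its call begins. There is no depth.
- manip.hand_in(): hands the job in, once; it reports no verdict.
The state is a dict: "time_s": time; "qpos": joint angles; "qd": joint speeds; "joint_efforts": joint torques, N m; "tcp_pos": TCP position; "eef_rot": TCP orientation; "ft_force": force on the tool from outside, world axes, zero at the start; "torque": the same for the moment, N m; "opening": finger opening in mm.
Only numpy, scipy, OpenCV 4.12 (cv2) and the standard library are available. Lean on these libraries where they do the work, as an engineer would, in place of code of your own. Each camera call takes 0.05 s, during which the arm holds its last target.

## Working session

There is one attempt and no reset: what is moved stays moved. The work goes in short steps, Python scripts to look and compute and a tool call to move; the robot and the scene stay as the last step left them, time stands still between calls to the robot, and variables do not carry over. Pictures are saved under pics/ and viewed, and the job is handed in when it is done.

Besides the shell and the picture viewer there is one more tool, called after "Emit:" by a JSON object that holds its "method" and its "body", one argument or row to a line. move_arm: Moves the arm, as the interface text tells. Its arguments: {"type":"object","properties":{"delta_pos":{"type":"array","items":{"type":"array","items":{"type":"number"}}},"dr":{"type":"array","items":{"type":"array","items":{"type":"number"}}},"claw":{"type":"array","items":{"type":"number"}},"grip_force":{"type":"number"}},"required":["delta_pos","dr","claw"]}

```bash
mkdir -p pics; ls; cat > h.py <<'E'
import numpy as np,cv2
from bench import manip
def snap(n,fn):
    c=manip.capture(n); cv2.imwrite(f'pics/{fn}.png',cv2.cvtColor(c['frame'],cv2.COLOR_RGB2BGR)); np.savez(f'pics/{fn}.npz',**c); return c
def load(fn): return dict(np.load(f'pics/{fn}.npz'))
def ray(c,uv,z):
    d=c['R'].T@np.linalg.inv(c['mtx'])@np.array([uv[0],uv[1],1.]); o=-c['R'].T@c['t']
    return o+d*(z-o[2])/d[2]
def proj(c,X):
    p=c['mtx']@(c['R']@np.array(X,float)+c['t']); return p[:2]/p[2]
def st():
    s=manip.observe(); 
    for k,v in s.items(): print(k,np.round(v,3).tolist())
E
python3 - <<'E'
from h import *
for n in ['side','top','wrist']:
    c=snap(n,n+'0'); print(n,np.round(-c['R'].T@c['t']),)
st()
E
```

```text
pics
side [  25. -856. 1229.]
top [ 389.  -11. 1574.]
wrist [ 193. -494.  373.]
time_s 0.15
qpos [-1.402, 0.053, 1.401, 0.0, 1.689, -0.07]
qd [0.0, -0.002, -0.001, -0.001, -0.001, 0.002]
joint_efforts [-0.0, -38.195, -36.043, -0.0, 0.005, 0.0]
tcp_pos [124.191, -509.884, 238.692]
eef_rot [-0.251, 2.096, -2.093]
ft_force [1.176, -0.354, 0.055]
torque [-0.034, 0.019, -0.047]
opening 85.706
```

View pics/top0.png

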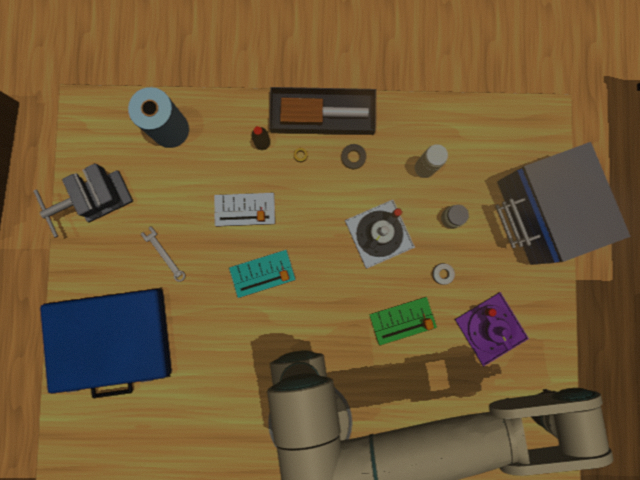

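View pics/side0.png

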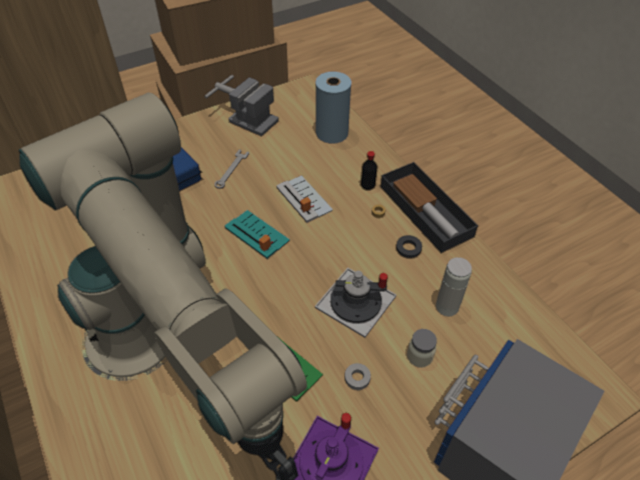

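The top view could offer these for the wanted things. Stand: aluminium tray (380,235) or purple look-alike (491,328). Red knob: (397,212), purple stand's red knob (492,312), or the oiler's red cap (258,130). Tally: white (245,210), turquoise (262,273) or green (402,320). I choose the aluminium stand with its knob at (397,212) and the white tally with its pointer at (261,215). Next I check them in a close crop.

```bash
python3 - <<'E'
from h import *
t=load('top0');s=load('side0')
a=cv2.resize(t['frame'][170:280,200:430],None,fx=3.4,fy=3.4,interpolation=cv2.INTER_CUBIC)
cv2.imwrite('pics/crop_top.png',a[:,:,::-1])
b=cv2.resize(s['frame'][160:340,260:420],None,fx=3.3,fy=3.3,interpolation=cv2.INTER_CUBIC)
cv2.imwrite('pics/crop_side.png',b[:,:,::-1])
for n,c in(('top',t),('side',s)):
    hsv=cv2.cvtColor(c['frame'],cv2.COLOR_RGB2HSV)
    m=(((hsv[...,0]<6)|(hsv[...,0]>174))&(hsv[...,1]>150)&(hsv[...,2]>70)).astype(np.uint8)
    k,l,S,C=cv2.connectedComponentsWithStats(m)
    print(n,'red',[(S[i].tolist(),np.round(C[i],1).tolist()) for i in range(1,k) if S[i,4]>12])
    m=((hsv[...,0]>=6)&(hsv[...,0]<15)&(hsv[...,1]>190)&(hsv[...,2]>110)).astype(np.uint8)
    k,l,S,C=cv2.connectedComponentsWithStats(m)
    print(n,'orange',[(S[i].tolist(),np.round(C[i],1).tolist()) for i in range(1,k) if S[i,4]>12])
print(ray(t,(380,235),34),ray(t,(397,212),80),ray(t,(261,215),54))
E
```

```text
top red [([254, 127, 8, 7, 44], [257.6, 130.1]), ([395, 209, 6, 7, 25], [397.4, 211.9]), ([488, 309, 8, 7, 47], [491.7, 312.1])]
top orange []
side red [([368, 151, 6, 6, 31], [370.6, 153.7]), ([380, 273, 7, 8, 46], [383.1, 276.6]), ([342, 413, 9, 11, 80], [345.9, 418.0])]
side orange []
[ 520.22527296 -187.88164972   34.        ] [ 579.96060232 -228.46931712   80.        ] [568.26864177 143.87070162  54.        ]
```

View pics/crop_top.png

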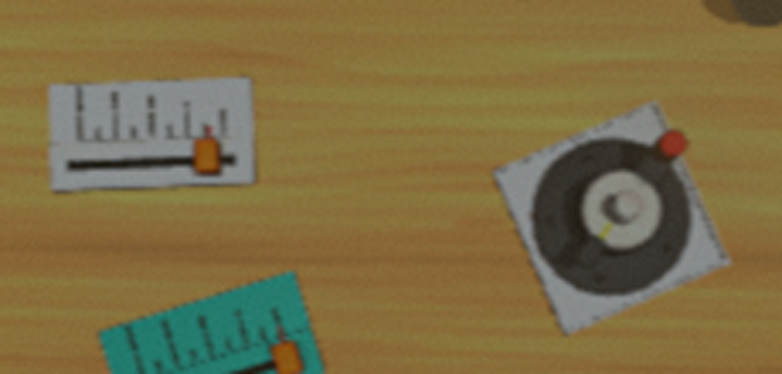

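View pics/crop_side.png

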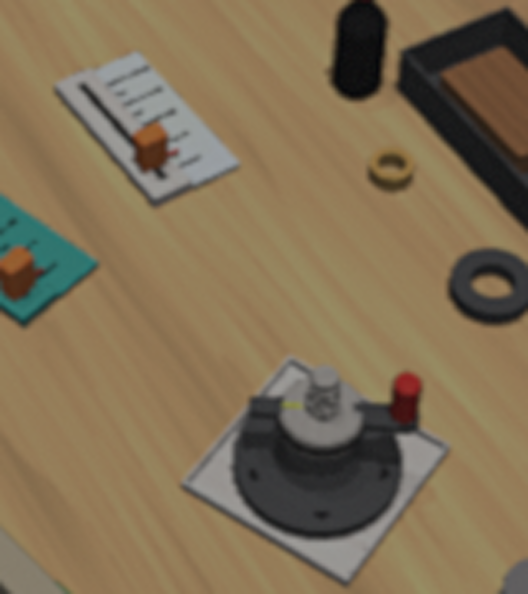

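```bash
python3 - <<'E'
from h import *
from scipy.spatial.transform import Rotation as R
t=load('top0');s=load('side0')
print(np.round(R.from_rotvec(manip.observe()['eef_rot']).as_matrix(),3))
def tri(uv1,uv2):
    A=[];b=[]
    for c,uv in((t,uv1),(s,uv2)):
        d=c['R'].T@np.linalg.inv(c['mtx'])@np.array([uv[0],uv[1],1.]); d/=np.linalg.norm(d);o=-c['R'].T@c['t']
        P=np.eye(3)-np.outer(d,d);A.append(P);b.append(P@o)
    return np.linalg.lstsq(np.vstack(A),np.hstack(b),rcond=None)[0]
print('knob',tri((397.4,211.9),(383.1,276.6)))
sx=260;sy=160
print('studtop',tri((200+628/3.4,170+205/3.4),(sx+323/3.3,sy+374/3.3)), ray(t,(200+628/3.4,170+205/3.4),122))
# tray corners in top
hs=[(655,103),(730,262),(565,333),(495,172)]
P=[ray(t,(200+a/3.4,170+b/3.4),10) for a,b in hs];print(np.round(P),np.mean(P,0))
# tally corners top z=14/8
for a,b,z in[(50,86,8),(252,77,8),(256,183,14),(52,191,14)]:print(ray(t,(200+a/3.4,170+b/3.4),z))
print('ptr',ray(t,(200+207/3.4,170+153/3.4),54.5))
for n,uv in(('jar',(455,214)),('spray',(436,153)),('ring',(444,273)),('bear',(353,156)),('nut',(300,156)),('oil',(258,130))): print(n,ray(t,uv,{'jar':80,'spray':170,'oil':130}.get(n,20)))
E
```

```text
[[-0.972 -0.     0.237]
 [-0.237  0.001 -0.972]
 [-0.    -1.    -0.001]]
knob [ 574.95698197 -223.82454589  117.1972269 ]
studtop [ 524.65279544 -189.54477265  124.19469413] [ 525.41301555 -190.09554952  122.        ]
[[ 622. -226.   10.]
 [ 490. -289.   10.]
 [ 428. -152.   10.]
 [ 562.  -92.   10.]] [ 525.48800031 -190.02289479   10.        ]
[627.93203697 281.94830033   8.        ]
[638.61549613 112.78772906   8.        ]
[548.54769683 106.84959045  14.        ]
[538.89127689 276.22893398  14.        ]
ptr [568.20401284 144.14437462  54.5       ]
jar [ 577.27483137 -386.72192141   80.        ]
spray [ 723.86664313 -315.59045742  170.        ]
ring [ 417.4829575  -370.09636831   20.        ]
bear [ 746.45985953 -110.68462138   20.        ]
nut [743.63305923  40.59333831  20.        ]
oil [786.72941948 150.03182732 130.        ]
```

View pics/wrist0.png

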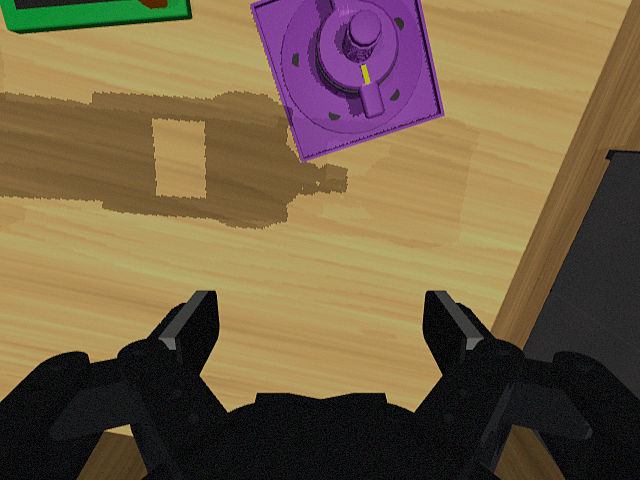

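Emit:
{"method": "move_arm", "body": {
  "delta_pos": [
    [0,0,0],
    [0,0,0]
  ],
  "dr": [
    [0,6.85,0],
    [0,6.85,0]
  ],
  "claw": [1,1]
}}

```text
time_s: 0.35
tcp_pos: [124.2, -510.0, 238.9]
eef_rot: [-0.006, -2.22, 2.218]
ft_force: [-0.3, 0.5, 0.5]
opening: 85.5
```

Emit:
{"method": "move_arm", "body": {
  "delta_pos": [
    [-37,-2,-30],
    [-37,-2,-30],
    [-37,-2,-30],
    [-37,-2,-30],
    [-37,-2,-30],
    [-37,-2,-30],
    [-37,-2,-30],
    [-37,-2,-30],
    [-37,-2,-30],
    [-37,-2,-30]
  ],
  "dr": [
    [0,0,0],
    [0,0,0],
    [0,0,0],
    [0,0,0],
    [0,0,0],
    [0,0,0],
    [0,0,0],
    [0,0,0],
    [0,0,0],
    [0,0,0]
  ],
  "claw": [1,1,1,1,1,1,1,1,1,1]
}}

```text
time_s: 1.35
tcp_pos: [495.5, -208.6, 259.2]
eef_rot: [0.0, -2.221, 2.221]
ft_force: [0.2, -1.0, -0.5]
opening: 85.3
```

```bash
python3 - <<'E'
from h import *
from scipy.spatial.transform import Rotation as R
c=snap('wrist','wrist1'); snap('side','side1')
st();print(np.round(R.from_rotvec(manip.observe()['eef_rot']).as_matrix(),3)); print(-c['R'].T@c['t'])
E
```

```text
time_s 1.45
qpos [-0.463, 0.087, 1.327, 0.001, 1.729, 1.102]
qd [-0.087, -0.041, 0.047, -0.037, 0.012, -0.074]
joint_efforts [2.101, -39.293, -37.17, 0.322, -0.102, 0.702]
tcp_pos [497.194, -206.459, 258.56]
eef_rot [-0.007, 2.22, -2.217]
ft_force [0.332, -1.048, 0.32]
torque [-0.063, 0.019, -0.007]
opening 85.322
[[-1.    -0.     0.006]
 [-0.006  0.002 -1.   ]
 [ 0.    -1.    -0.002]]
[ 566.73693168 -209.04620194  393.30606416]
```

View pics/wrist1.png

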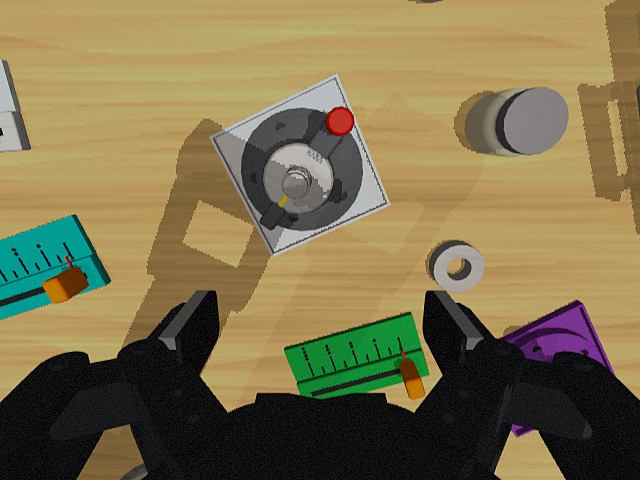

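The wrist view shows the aluminium stand with the red knob top at about (340,121), the stud top at (296,181), and the turquoise, green and purple look-alikes well apart. Next I measure the knob height.

```bash
python3 - <<'E'
from h import *
w=load('wrist1');s=load('side1')
for c in (w,s):
    hsv=cv2.cvtColor(c['frame'],cv2.COLOR_RGB2HSV)
    m=(((hsv[...,0]<6)|(hsv[...,0]>174))&(hsv[...,1]>130)&(hsv[...,2]>50)).astype(np.uint8)
    k,l,S,C=cv2.connectedComponentsWithStats(m)
    print([(S[i].tolist(),np.round(C[i],1).tolist()) for i in range(1,k) if S[i,4]>12])
    if c is w:
        i=1+np.argmax(S[1:,4]);cn=cv2.findContours((l==i).astype(np.uint8),0,1)[0][0];print(cv2.minEnclosingCircle(cn),cv2.fitEllipse(cn))
print(w['mtx'][0,0],s['mtx'][0,0])
cv2.imwrite('pics/crop_side1.png',cv2.resize(s['frame'][230:340,300:420],None,fx=5,fy=5,interpolation=cv2.INTER_CUBIC)[:,:,::-1])
for z in(100,110,120,130,140):
    X=ray(w,(340,121),z);print(z,X,np.hypot(X[0]-525.4,X[1]+190),'side',proj(s,X))
print(ray(w,(296,181),122))
# expected side extents of knob for mid height zm
X0=np.array([575,-224])
for zm in (95,100,105,110,115): print(zm,proj(s,[*X0,zm-20]),proj(s,[*X0,zm]),proj(s,[*X0,zm+20]))
E
```

```text
[([326, 107, 28, 29, 656], [339.5, 121.2]), ([65, 256, 8, 12, 36], [68.3, 261.6]), ([402, 350, 4, 11, 17], [403.2, 354.9])]
((339.0434875488281, 120.78260803222656), 15.0566987991333) ((339.519287109375, 121.17554473876953), (27.224506378173828, 28.838714599609375), 31.38198471069336)
[([378, 273, 9, 15, 96], [382.4, 280.3]), ([342, 413, 9, 15, 113], [345.7, 419.9])]
345.8346636228387 575.8038788697496
100 [ 577.64970388 -224.99369403  100.        ] 62.885532340788245 side [383.91374606 280.68605365]
110 [ 577.27764297 -224.44997899  110.        ] 62.274319683044126 side [384.02871464 278.1375841 ]
120 [ 576.90558205 -223.90626394  120.        ] 61.66408774109988 side [384.14491716 275.56176238]
130 [ 576.53352114 -223.36254889  130.        ] 61.054865921174226 side [384.26237359 272.95814576]
140 [ 576.16146023 -222.81883384  140.        ] 60.446684765315965 side [384.38110433 270.3262819 ]
[ 532.18437127 -190.14355665  122.        ]
95 [381.88344086 286.85855035] [382.59616346 282.0582778 ] [383.32451999 277.15270878]
100 [382.06018343 285.66816786] [382.77676698 280.84189132] [383.50911238 275.90945684]
105 [382.23787955 284.4713631 ] [382.95835551 279.6188707 ] [383.69472263 274.65934945]
110 [382.41653695 283.26808397] [383.14093712 278.38916153] [383.88135918 273.40232977]
115 [382.59616346 282.0582778 ] [383.32451999 277.15270878] [384.06903058 272.1383403 ]
```

View pics/crop_side1.png

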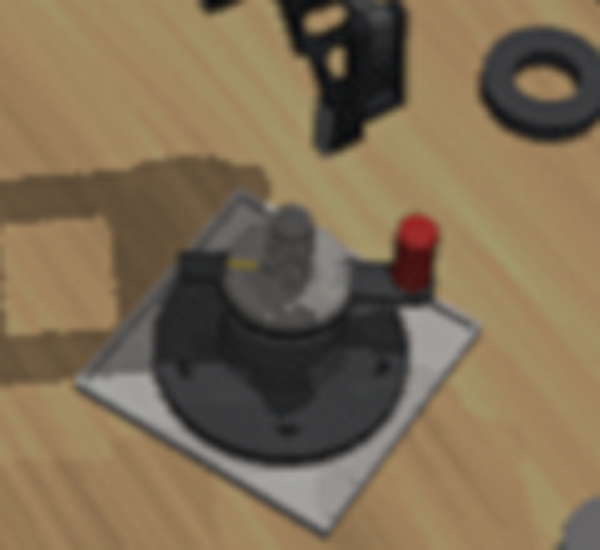

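```bash
python3 - <<'E'
from h import *
w=load('wrist1');t=load('top0');s=load('side1')
im=w['frame'].copy()
cv2.imwrite('pics/crop_w1.png',cv2.resize(im[65:265,200:400],None,fx=3,fy=3,interpolation=cv2.INTER_CUBIC)[:,:,::-1])
for p in [(338,74),(388,204),(273,255),(211,138)]: print(ray(w,p,10))
print(np.mean([ray(w,p,10) for p in [(338,74),(388,204),(273,255),(211,138)]],0))
print('proj stud axis in wrist', [proj(w,[525.4,-190,z]) for z in(34,80,122)])
print('in side', [proj(s,[525.4,-190,z]) for z in(34,80,122)])
print('in top', [proj(t,[525.4,-190,z]) for z in(34,80,122)])
E
```

```text
[ 626.5085899  -227.09590055   10.        ]
[ 492.23710292 -285.36675143   10.        ]
[ 431.3951342  -153.76792165   10.        ]
[563.58006943 -92.43198037  10.        ]
[ 528.43022411 -189.6656385    10.        ]
proj stud axis in wrist [array([301.72525906, 176.70315466]), array([299.10836658, 182.59690924]), array([295.97635805, 189.65080609])]
in side [array([356.49878058, 294.86665619]), array([357.49485093, 284.13135316]), array([358.44828874, 273.85552905])]
in top [array([380.77003111, 233.16934825]), array([382.75167702, 231.7104452 ]), array([384.66967219, 230.29840232])]
```

View pics/crop_w1.png

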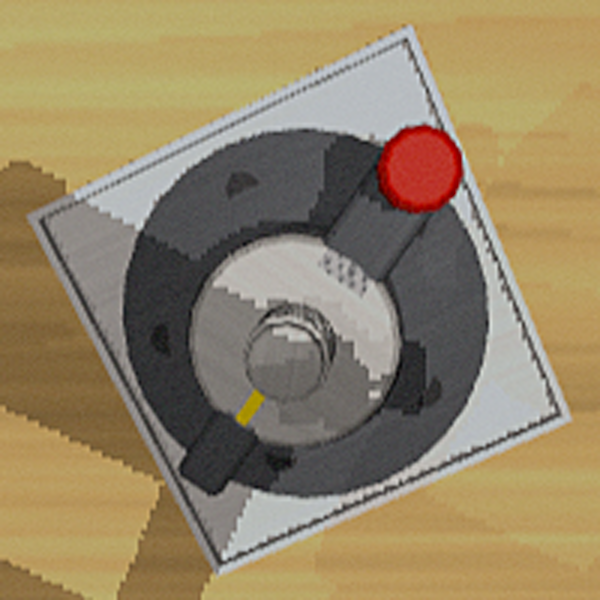

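The knob is at about (575,-224), with its mid-height near z=101. The stud axis is at about (526,-190). I'll approach with a partial opening and let the arm settle above the knob first.

Emit:
{"method": "move_arm", "body": {
  "delta_pos": [
    [-26,20,5],
    [-26,20,5],
    [-26,20,4],
    [0,0,0],
    [0,0,0],
    [0,0,0]
  ],
  "dr": [
    [0,0,0],
    [0,0,0],
    [0,0,0],
    [0,0,0],
    [0,0,0],
    [0,0,0]
  ],
  "claw": [0.2,0.2,0.2,0.2,0.2,0.2],
  "grip_force": 30
}}

```text
time_s: 2.05
tcp_pos: [571.9, -224.7, 200.7]
eef_rot: [0.003, 2.22, -2.222]
ft_force: [0.4, 1.3, -0.5]
opening: 50.9
```

```bash
python3 - <<'E'
from h import *
st()
c=snap('wrist','wrist2');snap('side','side2');st()
E
```

```text
time_s 2.05
qpos [-0.434, 0.317, 1.178, -0.0, 1.644, 1.137]
qd [0.003, -0.018, -0.003, 0.001, -0.003, 0.001]
joint_efforts [0.094, -46.791, -35.092, 0.004, -0.013, -0.003]
tcp_pos [571.942, -224.685, 200.731]
eef_rot [0.003, 2.22, -2.222]
ft_force [0.422, 1.255, -0.479]
torque [0.021, 0.012, -0.028]
opening 50.929
time_s 2.15
qpos [-0.434, 0.317, 1.178, -0.0, 1.644, 1.137]
qd [0.002, 0.001, 0.0, 0.001, -0.002, 0.001]
joint_efforts [0.005, -47.815, -35.572, -0.001, -0.009, -0.003]
tcp_pos [572.069, -224.617, 201.228]
eef_rot [0.004, 2.219, -2.222]
ft_force [0.193, -0.566, 0.422]
torque [0.065, 0.024, 0.036]
opening 51.157
```

View pics/wrist2.png

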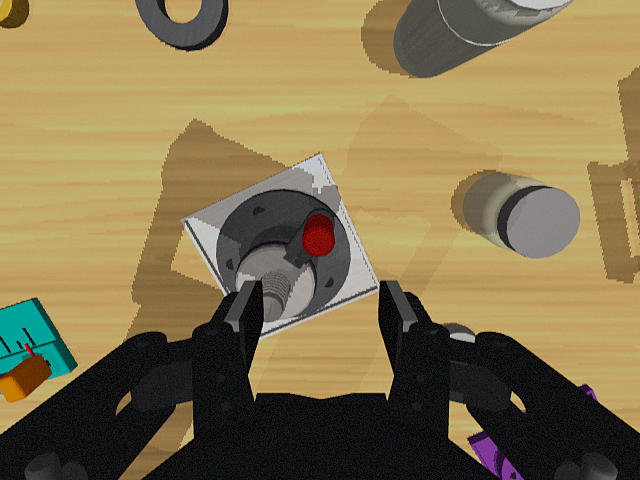

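```bash
python3 - <<'E'
from h import *
w=load('wrist2')
im=w['frame']
cv2.imwrite('pics/crop_w2.png',cv2.resize(im[170:330,220:400],None,fx=4,fy=4,interpolation=cv2.INTER_CUBIC)[:,:,::-1])
for z,r in((121,11),(81,11)):
  for k in ((575,-224),): print(z,proj(w,[*k,z]))
print([proj(w,[526,-190,z]) for z in (80,122)])
E
```

```text
121 [318.27840193 244.53565861]
81 [318.51444094 228.61339132]
[array([276.17094286, 287.35421386]), array([268.71223914, 313.22029656])]
```

View pics/crop_w2.png

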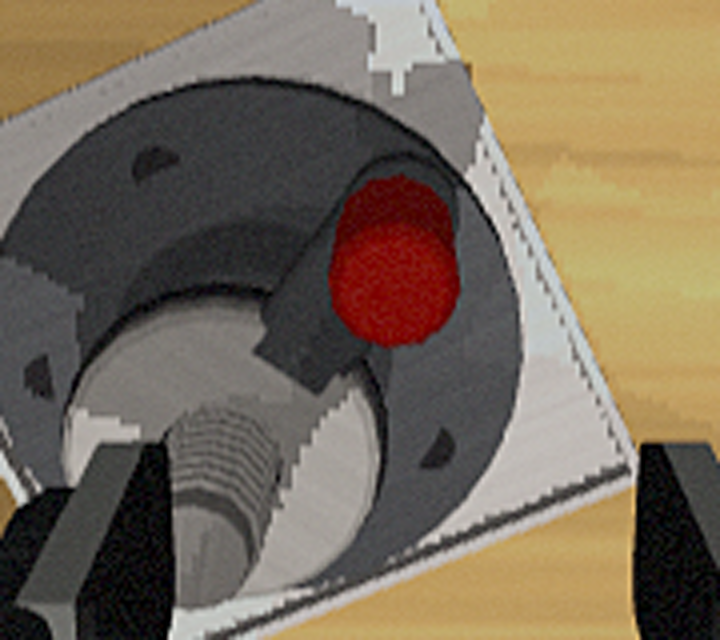

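Emit:
{"method": "move_arm", "body": {
  "delta_pos": [
    [-2,30,0],
    [-2,30,0],
    [0,25,0],
    [0,20,0],
    [0,0,0],
    [0,0,0]
  ],
  "dr": [
    [0,0,0],
    [0,0,0],
    [0,0,0],
    [0,0,0],
    [0,0,0],
    [0,0,0]
  ],
  "claw": [0.2,0.2,0.2,0.2,0.2,0.2]
}}

```text
time_s: 2.75
tcp_pos: [576.5, -224.5, 95.8]
eef_rot: [0.002, 2.22, -2.222]
ft_force: [0.2, 0.7, -0.1]
opening: 51.1
```

```bash
python3 - <<'E'
from h import *
c=snap('wrist','wrist3');c=snap('side','side3');st()
cv2.imwrite('pics/crop_s3.png',cv2.resize(c['frame'][200:340,300:460],None,fx=4,fy=4,interpolation=cv2.INTER_CUBIC)[:,:,::-1])
E
```

```text
time_s 2.85
qpos [-0.431, 0.397, 1.289, -0.0, 1.452, 1.14]
qd [0.002, 0.002, -0.0, -0.001, -0.004, 0.0]
joint_efforts [-0.02, -49.103, -33.551, -0.001, 0.011, -0.001]
tcp_pos [577.127, -224.76, 96.799]
eef_rot [0.004, 2.218, -2.222]
ft_force [1.47, 0.612, -0.461]
torque [-0.019, -0.005, 0.015]
opening 50.905
```

View pics/wrist3.png

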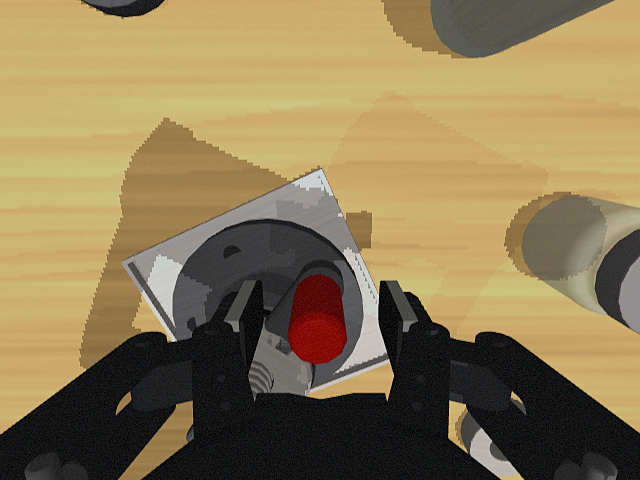

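View pics/crop_s3.png

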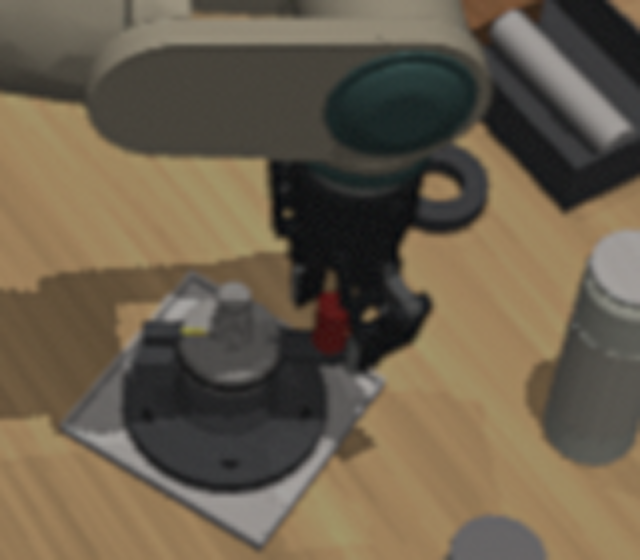

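```bash
python3 - <<'E'
from h import *
from scipy.optimize import least_squares
V=[]
for n in ('wrist2','wrist3'):
    c=load(n);hsv=cv2.cvtColor(c['frame'],cv2.COLOR_RGB2HSV)
    m=(((hsv[...,0]<6)|(hsv[...,0]>174))&(hsv[...,1]>150)&(hsv[...,2]>60)).astype(np.uint8)
    k,l,S,C=cv2.connectedComponentsWithStats(m);i=1+np.argmax(S[1:,4])
    x,y,w,h,_=S[i]
    print(n,'cam',-c['R'].T@c['t'],np.round(c['R'],2).tolist(),'box',x,y,w,h)
    V.append((c,x,y,x+w,y+h))
a=np.linspace(0,6.283,80)
def f(p):
    r=[]
    for c,x0,y0,x1,y1 in V:
        P=[]
        for z in (p[2],p[2]-40): P+= [proj(c,[p[0]+11*np.cos(t),p[1]+11*np.sin(t),z]) for t in a]
        P=np.array(P)
        r+=[P[:,0].min()-x0,P[:,0].max()-x1,P[:,1].min()-y0,P[:,1].max()-y1]
    return r
s=least_squares(f,[575,-224,121]);print(s.x,np.round(s.fun,1))
E
```

```text
wrist2 cam [ 642.91897651 -225.04924847  335.02578502] [[0.0, -1.0, 0.0], [-0.96, 0.0, 0.27], [-0.27, -0.0, -0.96]] box 302 214 33 43
wrist3 cam [ 647.45464412 -224.88996825  230.06310063] [[0.0, -1.0, 0.0], [-0.96, -0.0, 0.27], [-0.27, -0.0, -0.96]] box 288 274 59 91
[ 574.22500082 -224.02782296  116.88482249] [-0.3 -0.   0.3  2.4  0.1  0.1 -2.2  0.2]
```

Emit:
{"method": "move_arm", "body": {
  "delta_pos": [
    [2,5,0],
    [0,0,0],
    [0,0,0],
    [0,0,0],
    [0,0,0],
    [0,0,0]
  ],
  "dr": [
    [0,0,0],
    [0,0,0],
    [0,0,0],
    [0,0,0],
    [0,0,0],
    [0,0,0]
  ],
  "claw": [-1,-1,-1,-1,-1,-1],
  "grip_force": 30
}}

```text
time_s: 3.45
tcp_pos: [574.2, -224.2, 89.4]
eef_rot: [0.0, -2.221, 2.221]
ft_force: [-2.9, 0.6, 1.4]
opening: 21.1
```

```bash
python3 - <<'E'
from h import *
c=snap('wrist','wrist4');st()
E
```

```text
time_s 3.5
qpos [-0.432, 0.399, 1.302, -0.0, 1.441, 1.139]
qd [-0.0, 0.001, -0.002, -0.001, -0.002, -0.002]
joint_efforts [-0.092, -49.08, -34.416, -0.006, -0.79, 0.009]
tcp_pos [574.226, -224.206, 89.413]
eef_rot [-0.0, -2.221, 2.221]
ft_force [-2.024, 1.191, 1.306]
torque [0.266, 0.421, 0.008]
opening 21.166
```

View pics/wrist4.png

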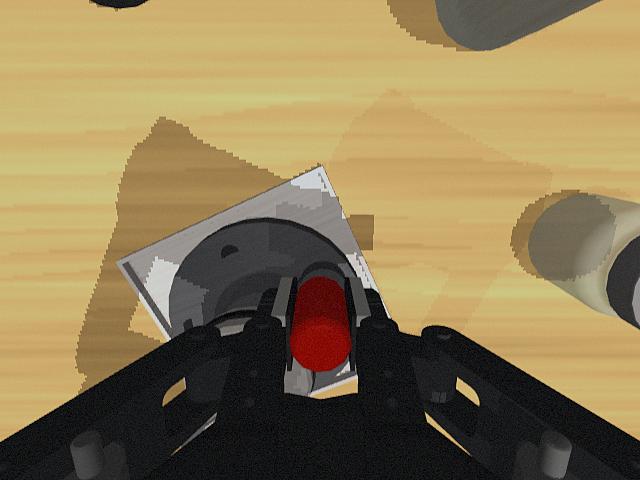

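```bash
cat > plan.py <<'E'
import numpy as np,sys,json
# cx cy R; phi0 deg; commanded current x,y ; step deg ; n
def plan(cx,cy,R,phi0,cur,step,n,zrem=0.0):
    x,y=cur;rows=[];zc=0.;zt=0.
    for i in range(1,n+1):
        p=np.radians(phi0-step*i);tx,ty=cx+R*np.cos(p),cy+R*np.sin(p)
        dx=round(-(tx-x),1);dz=round(-(ty-y),1);zt=5*step*i/360+zrem;dy=round(zt-zc,1);zc+=dy
        rows.append([dx,dy,dz]);x-=dx;y-=dz
    print(json.dumps(rows));print('cmd end',round(x,2),round(y,2),'phi',phi0-step*n,'sunk',round(zc,2),'want',zt)
E
python3 -c "
from plan import *
import numpy as np
cx,cy=574.2-60*np.cos(np.radians(-34.7)),-190
print(cx); plan(cx,cy,60,-34.7,(574.2,-224.2),5,4)"
```

```text
524.8713575381558
[[3.2, 0.1, 4.1], [3.5, 0.0, 3.9], [3.8, 0.1, 3.6], [4.2, 0.1, 3.2]]
cmd end 559.5 -239.0 phi -54.7 sunk 0.3 want 0.2777777777777778
```

Emit:
{"method": "move_arm", "body": {
  "delta_pos": [
    [3.2,0.1,4.1],
    [3.5,0,3.9],
    [3.8,0.1,3.6],
    [4.2,0.1,3.2],
    [0,0,0]
  ],
  "dr": [
    [0,0,0],
    [0,0,0],
    [0,0,0],
    [0,0,0],
    [0,0,0]
  ],
  "claw": [-1,-1,-1,-1,-1]
}}

```text
time_s: 4.0
tcp_pos: [558.7, -239.0, 88.9]
eef_rot: [0.0, -2.222, 2.219]
ft_force: [-3.9, 5.0, 2.1]
opening: 20.8
```

```bash
python3 - <<'E'
from h import *
st()
E
```

```text
time_s 4.0
qpos [-0.465, 0.377, 1.331, 0.001, 1.435, 1.106]
qd [0.006, 0.004, -0.005, -0.006, 0.003, 0.006]
joint_efforts [-2.095, -47.999, -35.049, -0.785, -1.643, -0.064]
tcp_pos [558.708, -239.039, 88.872]
eef_rot [0.0, -2.222, 2.219]
ft_force [-3.876, 4.987, 2.146]
torque [0.85, 0.69, 0.002]
opening 20.802
```

```bash
python3 -c "
from plan import *
plan(524.87,-190,59,-54.7,(559.5,-239.0),8,5)"
```

```text
[[7.6, 0.1, 3.4], [7.5, 0.1, 3.3], [8.0, 0.1, 2.2], [8.1, 0.1, 1.0], [8.3, 0.2, -0.1]]
cmd end 520.0 -248.8 phi -94.7 sunk 0.6 want 0.5555555555555556
```

Emit:
{"method": "move_arm", "body": {
  "delta_pos": [
    [7.6,0.1,3.4],
    [7.5,0.1,3.3],
    [8.0,0.1,2.2],
    [8.1,0.1,1.0],
    [8.3,0.2,-0.1],
    [0,0,0]
  ],
  "dr": [
    [0,0,0],
    [0,0,0],
    [0,0,0],
    [0,0,0],
    [0,0,0],
    [0,0,0]
  ],
  "claw": [-1,-1,-1,-1,-1,-1]
}}

```text
time_s: 4.6
tcp_pos: [519.3, -248.3, 88.4]
eef_rot: [-0.001, -2.223, 2.219]
ft_force: [-0.8, 5.8, 2.1]
opening: 21.0
```

```bash
python3 -c "
from plan import *
plan(524.87,-190,59,-94.7,(520,-248.8),8,5)"
```

```text
[[8.1, 0.1, -1.2], [7.9, 0.1, -2.4], [7.5, 0.1, -3.4], [6.9, 0.1, -4.5], [6.2, 0.2, -5.4]]
cmd end 483.4 -231.9 phi -134.7 sunk 0.6 want 0.5555555555555556
```

Emit:
{"method": "move_arm", "body": {
  "delta_pos": [
    [8.1,0.1,-1.2],
    [7.9,0.1,-2.4],
    [7.5,0.1,-3.4],
    [6.9,0.1,-4.5],
    [6.2,0.2,-5.4],
    [0,0,0]
  ],
  "dr": [
    [0,0,0],
    [0,0,0],
    [0,0,0],
    [0,0,0],
    [0,0,0],
    [0,0,0]
  ],
  "claw": [-1,-1,-1,-1,-1,-1]
}}

```text
time_s: 5.2
tcp_pos: [483.6, -231.4, 88.0]
eef_rot: [0.003, 2.221, -2.22]
ft_force: [4.7, 4.5, -0.6]
opening: 21.0
```

```bash
python3 -c "
from plan import *
plan(524.87,-190,59,-134.7,(483.4,-231.9),8,5)
plan(524.87,-190,59,-174.7,(466.1,-195.4),8,5)
plan(524.87,-190,59,-214.7,(476.4,-156.4),8,5)
"
```

```text
[[5.5, 0.1, -6.1], [4.5, 0.1, -6.9], [3.5, 0.1, -7.5], [2.4, 0.1, -7.8], [1.4, 0.2, -8.2]]
cmd end 466.1 -195.4 phi -174.7 sunk 0.6 want 0.5555555555555556
[[0.2, 0.1, -8.2], [-1.0, 0.1, -8.2], [-2.1, 0.1, -7.9], [-3.2, 0.1, -7.6], [-4.2, 0.2, -7.1]]
cmd end 476.4 -156.4 phi -214.7 sunk 0.6 want 0.5555555555555556
[[-5.1, 0.1, -6.4], [-6.0, 0.1, -5.7], [-6.7, 0.1, -4.7], [-7.3, 0.1, -3.8], [-7.8, 0.2, -2.7]]
cmd end 509.3 -133.1 phi -254.7 sunk 0.6 want 0.5555555555555556
```

Emit:
{"method": "move_arm", "body": {
  "delta_pos": [
    [5.5,0.1,-6.1],
    [4.5,0.1,-6.9],
    [3.5,0.1,-7.5],
    [2.4,0.1,-7.8],
    [1.4,0.2,-8.2],
    [0,0,0]
  ],
  "dr": [
    [0,0,0],
    [0,0,0],
    [0,0,0],
    [0,0,0],
    [0,0,0],
    [0,0,0]
  ],
  "claw": [-1,-1,-1,-1,-1,-1]
}}

```text
time_s: 5.8
tcp_pos: [466.1, -195.1, 87.6]
eef_rot: [0.0, 2.22, -2.222]
ft_force: [-0.5, 1.3, 4.2]
opening: 21.1
```

Emit:
{"method": "move_arm", "body": {
  "delta_pos": [
    [0.2,0.1,-8.2],
    [-1.0,0.1,-8.2],
    [-2.1,0.1,-7.9],
    [-3.2,0.1,-7.6],
    [-4.2,0.2,-7.1],
    [0,0,0]
  ],
  "dr": [
    [0,0,0],
    [0,0,0],
    [0,0,0],
    [0,0,0],
    [0,0,0],
    [0,0,0]
  ],
  "claw": [-1,-1,-1,-1,-1,-1]
}}

```text
time_s: 6.4
tcp_pos: [476.0, -154.9, 87.0]
eef_rot: [0.003, -2.222, 2.219]
ft_force: [-7.2, 6.0, 9.7]
opening: 21.1
```

Emit:
{"method": "move_arm", "body": {
  "delta_pos": [
    [-5.1,0.1,-6.4],
    [-6.0,0.1,-5.7],
    [-6.7,0.1,-4.7],
    [-7.3,0.1,-3.8],
    [-7.8,0.2,-2.7],
    [0,0,0]
  ],
  "dr": [
    [0,0,0],
    [0,0,0],
    [0,0,0],
    [0,0,0],
    [0,0,0],
    [0,0,0]
  ],
  "claw": [-1,-1,-1,-1,-1,-1]
}}

```text
time_s: 7.0
tcp_pos: [510.1, -130.5, 86.6]
eef_rot: [-0.002, 2.225, -2.217]
ft_force: [-1.4, 11.1, 9.4]
opening: 20.8
```

```bash
cat > fit.py <<'E'
import numpy as np
from scipy.optimize import least_squares
P=np.array([[574.2,-224.2,-2.4,0.9],[558.7,-239.0,-3.9,5.0],[519.3,-248.3,-.8,5.8],[483.6,-231.4,4.7,4.5],[466.1,-195.1,-.5,1.3],[476,-154.9,-7.2,6.0],[510.1,-130.5,-1.4,11.1]])
for R in (None,60):
    for c0 in (0,.1,.2,.3):
        # true knob = tcp - compliance*(-F)... knob pulled: knob = tcp + c*F
        Q=P[:,:2]+c0*P[:,2:]
        f=lambda p:np.hypot(*(Q-p[:2]).T)-(R or p[2])
        s=least_squares(f,[525,-190,60]);print(R,c0,np.round(s.x,2),np.round(s.fun,2))
E
python3 fit.py
```

```text
None 0 [ 525.84 -188.55   60.13] [-0.06  0.07 -0.03  0.03 -0.04  0.    0.01]
None 0.1 [ 525.9  -187.56   60.39] [-0.02 -0.02  0.14 -0.12 -0.08  0.18 -0.08]
None 0.2 [ 525.97 -186.56   60.66] [ 0.03 -0.1   0.3  -0.27 -0.13  0.35 -0.18]
None 0.3 [ 526.02 -185.57   60.93] [ 0.09 -0.19  0.45 -0.43 -0.17  0.53 -0.29]
60 0 [ 525.75 -188.63   60.  ] [0.1  0.18 0.01 0.05 0.   0.11 0.21]
60 0.1 [ 525.64 -187.8    60.  ] [ 0.44  0.31  0.26 -0.08  0.02  0.49  0.48]
60 0.2 [ 525.52 -186.97   60.  ] [ 0.79  0.44  0.5  -0.22  0.04  0.86  0.76]
60 0.3 [ 525.39 -186.15   60.  ] [ 1.15  0.57  0.74 -0.35  0.06  1.24  1.04]
```

The fitted circle has residuals below 0.1 mm: centre (525.85,-188.55), R=60.1. The start angle was -36.4°, and 218° (0.61 turn) have been turned so far. I continue on the corrected circle.

```bash
python3 -c "
from plan import *
plan(525.85,-188.55,60.1,-254.8,(509.3,-133.1),8,9,-0.3)
plan(525.85,-188.55,60.1,-326.8,(576.1,-155.6),8,9)
"
```

```text
[[-9.0, -0.2, -4.2], [-8.4, 0.1, -0.4], [-8.3, 0.1, 0.7], [-8.2, 0.1, 1.8], [-7.9, 0.2, 3.0], [-7.3, 0.1, 4.0], [-6.7, 0.1, 5.1], [-6.0, 0.1, 5.9], [-5.0, 0.1, 6.6]]
cmd end 576.1 -155.6 phi -326.8 sunk 0.7 want 0.7
[[-4.1, 0.1, 7.4], [-3.1, 0.1, 7.8], [-1.9, 0.1, 8.1], [-0.7, 0.1, 8.4], [0.4, 0.2, 8.4], [1.5, 0.1, 8.2], [2.7, 0.1, 7.9], [3.8, 0.1, 7.5], [4.8, 0.1, 6.9]]
cmd end 572.7 -226.2 phi -398.8 sunk 1.0 want 1.0
```

Emit:
{"method": "move_arm", "body": {
  "delta_pos": [
    [-9.0,-0.2,-4.2],
    [-8.4,0.1,-0.4],
    [-8.3,0.1,0.7],
    [-8.2,0.1,1.8],
    [-7.9,0.2,3.0],
    [-7.3,0.1,4.0],
    [-6.7,0.1,5.1],
    [-6.0,0.1,5.9],
    [-5.0,0.1,6.6],
    [0,0,0]
  ],
  "dr": [
    [0,0,0],
    [0,0,0],
    [0,0,0],
    [0,0,0],
    [0,0,0],
    [0,0,0],
    [0,0,0],
    [0,0,0],
    [0,0,0],
    [0,0,0]
  ],
  "claw": [-1,-1,-1,-1,-1,-1,-1,-1,-1,-1]
}}

```text
time_s: 8.0
tcp_pos: [577.1, -156.7, 85.4]
eef_rot: [0.003, 2.221, -2.222]
ft_force: [2.6, 1.2, 4.7]
opening: 20.9
```

Emit:
{"method": "move_arm", "body": {
  "delta_pos": [
    [-4.1,0.1,7.4],
    [-3.1,0.1,7.8],
    [-1.9,0.1,8.1],
    [-0.7,0.1,8.4],
    [0.4,0.2,8.4],
    [1.5,0.1,8.2],
    [2.7,0.1,7.9],
    [3.8,0.1,7.5],
    [4.8,0.1,6.9],
    [0,0,0]
  ],
  "dr": [
    [0,0,0],
    [0,0,0],
    [0,0,0],
    [0,0,0],
    [0,0,0],
    [0,0,0],
    [0,0,0],
    [0,0,0],
    [0,0,0],
    [0,0,0]
  ],
  "claw": [-1,-1,-1,-1,-1,-1,-1,-1,-1,-1]
}}

```text
time_s: 9.0
tcp_pos: [571.7, -227.3, 84.1]
eef_rot: [-0.0, -2.22, 2.22]
ft_force: [-1.4, -0.4, 5.3]
opening: 21.1
```

```bash
python3 -c "
from plan import *
plan(525.85,-188.55,60.1,-398.8,(572.7,-226.2),8,9)
"
python3 - <<'E'
from h import *
c=snap('wrist','wrist5');st()
E
```

```text
[[5.7, 0.1, 6.2], [6.5, 0.1, 5.3], [7.2, 0.1, 4.3], [7.7, 0.1, 3.3], [8.1, 0.2, 2.2], [8.3, 0.1, 1.1], [8.4, 0.1, -0.2], [8.3, 0.1, -1.2], [8.0, 0.1, -2.5]]
cmd end 504.5 -244.7 phi -470.8 sunk 1.0 want 1.0
time_s 9.05
qpos [-0.438, 0.402, 1.309, -0.001, 1.431, 1.135]
qd [0.007, 0.002, -0.001, -0.004, 0.0, 0.004]
joint_efforts [0.102, -46.952, -32.073, 0.238, -0.428, -0.008]
tcp_pos [571.894, -227.129, 84.179]
eef_rot [-0.0, -2.22, 2.22]
ft_force [-2.027, -0.803, 6.214]
torque [0.01, 0.397, -0.003]
opening 21.462
```

View pics/wrist5.png

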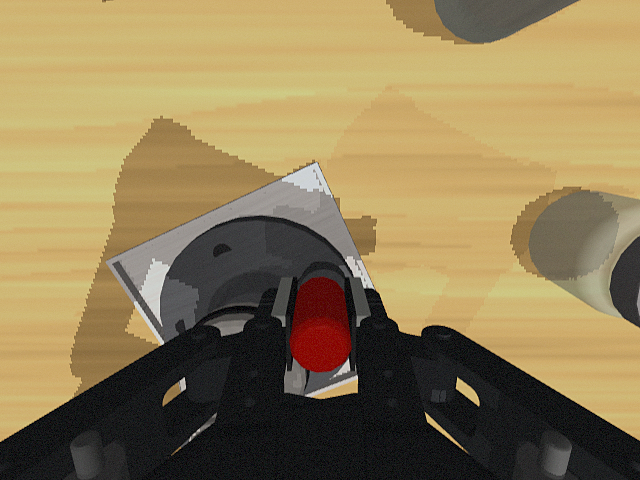

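Emit:
{"method": "move_arm", "body": {
  "delta_pos": [
    [5.7,0.1,6.2],
    [6.5,0.1,5.3],
    [7.2,0.1,4.3],
    [7.7,0.1,3.3],
    [8.1,0.2,2.2],
    [8.3,0.1,1.1],
    [8.4,0.1,-0.2],
    [8.3,0.1,-1.2],
    [8.0,0.1,-2.5],
    [0,0,0]
  ],
  "dr": [
    [0,0,0],
    [0,0,0],
    [0,0,0],
    [0,0,0],
    [0,0,0],
    [0,0,0],
    [0,0,0],
    [0,0,0],
    [0,0,0],
    [0,0,0]
  ],
  "claw": [-1,-1,-1,-1,-1,-1,-1,-1,-1,-1]
}}

```text
time_s: 10.05
tcp_pos: [503.7, -244.3, 83.3]
eef_rot: [0.0, -2.221, 2.221]
ft_force: [1.3, 4.1, 3.2]
opening: 21.0
```

```bash
cat >> plan.py <<'E'
def ft(phi,F):
    p=np.radians(phi);print('Fr %.2f  Ft(resist) %.2f'%(F[0]*np.cos(p)+F[1]*np.sin(p),-(F[0]*np.sin(p)-F[1]*np.cos(p))))
def pos(x,y,turn):
    return np.degrees(np.arctan2(y+188.55,x-525.85)),np.hypot(y+188.55,x-525.85)
# state file with commanded (x,y,phi,zerr)
import os
C=(525.85,-188.55,60.1)
def series(x,y,phi,step,n,k):
    for j in range(k):
        zr=0; xs,ys=x,y; print('call',j)
        plan(*C,phi,(x,y),step,n)
        # recompute commanded end
        for i in range(1,n+1):
            p=np.radians(phi-step*i);tx,ty=C[0]+C[2]*np.cos(p),C[1]+C[2]*np.sin(p)
            x-=round(-(tx-x),1);y-=round(-(ty-y),1)
        phi-=step*n
E
python3 -c "
from plan import *
series(504.5,-244.7,-470.8,6,3,10)
"
```

```text
call 0
[[5.7, 0.1, -2.5], [5.5, 0.1, -3.1], [5.1, 0.0, -3.7]]
cmd end 488.2 -235.4 phi -488.8 sunk 0.2 want 0.25
call 1
[[4.7, 0.1, -4.2], [4.2, 0.1, -4.7], [3.7, 0.0, -5.0]]
cmd end 475.6 -221.5 phi -506.8 sunk 0.2 want 0.25
call 2
[[3.2, 0.1, -5.5], [2.6, 0.1, -5.7], [1.9, 0.0, -6.0]]
cmd end 467.9 -204.3 phi -524.8 sunk 0.2 want 0.25
call 3
[[1.4, 0.1, -6.1], [0.7, 0.1, -6.3], [-0.0, 0.0, -6.3]]
cmd end 465.8 -185.6 phi -542.8 sunk 0.2 want 0.25
call 4
[[-0.7, 0.1, -6.2], [-1.2, 0.1, -6.2], [-2.0, 0.0, -6.0]]
cmd end 469.7 -167.2 phi -560.8 sunk 0.2 want 0.25
call 5
[[-2.5, 0.1, -5.7], [-3.1, 0.1, -5.5], [-3.7, 0.0, -5.1]]
cmd end 479.0 -150.9 phi -578.8 sunk 0.2 want 0.25
call 6
[[-4.2, 0.1, -4.7], [-4.7, 0.1, -4.2], [-5.0, 0.0, -3.7]]
cmd end 492.9 -138.3 phi -596.8 sunk 0.2 want 0.25
call 7
[[-5.5, 0.1, -3.2], [-5.7, 0.1, -2.6], [-6.0, 0.0, -1.9]]
cmd end 510.1 -130.6 phi -614.8 sunk 0.2 want 0.25
call 8
[[-6.1, 0.1, -1.4], [-6.3, 0.1, -0.7], [-6.3, 0.0, 0.0]]
cmd end 528.8 -128.5 phi -632.8 sunk 0.2 want 0.25
call 9
[[-6.2, 0.1, 0.7], [-6.2, 0.1, 1.2], [-6.0, 0.0, 2.0]]
cmd end 547.2 -132.4 phi -650.8 sunk 0.2 want 0.25
```

Emit:
{"method": "move_arm", "body": {
  "delta_pos": [
    [5.7,0.1,-2.5],
    [5.5,0.1,-3.1],
    [5.1,0,-3.7],
    [0,0,0]
  ],
  "dr": [
    [0,0,0],
    [0,0,0],
    [0,0,0],
    [0,0,0]
  ],
  "claw": [-1,-1,-1,-1]
}}

```text
time_s: 10.45
tcp_pos: [487.8, -235.0, 83.1]
eef_rot: [0.0, -2.221, 2.221]
ft_force: [1.9, 4.8, 2.4]
opening: 20.8
```

```bash
python3 -c "
from plan import *
import json
from bench import manip
for i in range(3):
  s=manip.observe();print(s['time_s'],np.round(s['tcp_pos'],1),np.round(s['ft_force'],2));ft(-488.8,s['ft_force'])
"
```

```text
10.45 [ 487.8 -235.    83.1] [1.87 4.76 2.36]
Fr -4.88  Ft(resist) -1.52
10.45 [ 487.8 -235.    83.1] [1.87 4.76 2.36]
Fr -4.88  Ft(resist) -1.52
10.45 [ 487.8 -235.    83.1] [1.87 4.76 2.36]
Fr -4.88  Ft(resist) -1.52
```

Emit:
{"method": "move_arm", "body": {
  "delta_pos": [
    [4.7,0.1,-4.2],
    [4.2,0.1,-4.7],
    [3.7,0,-5.0],
    [0,0,0]
  ],
  "dr": [
    [0,0,0],
    [0,0,0],
    [0,0,0],
    [0,0,0]
  ],
  "claw": [-1,-1,-1,-1]
}}

```text
time_s: 10.85
tcp_pos: [475.3, -221.0, 82.9]
eef_rot: [0.0, -2.221, 2.221]
ft_force: [2.0, 3.2, 2.1]
opening: 21.0
```

```bash
cat > o.py <<'E'
from plan import *
from bench import manip
s=manip.observe();F=s['ft_force'];a,r=pos(*s['tcp_pos'][:2],0)
print(s['time_s'],np.round(s['tcp_pos'],1),np.round(F,2),'phi %.1f r %.2f'%(a,r));ft(a,F)
E
python3 o.py
```

```text
10.85 [ 475.3 -221.    82.9] [2.   3.2  2.06] phi -147.3 r 60.08
Fr -3.41  Ft(resist) -1.61
```

Emit:
{"method": "move_arm", "body": {
  "delta_pos": [
    [3.2,0.1,-5.5],
    [2.6,0.1,-5.7],
    [1.9,0,-6.0],
    [0,0,0]
  ],
  "dr": [
    [0,0,0],
    [0,0,0],
    [0,0,0],
    [0,0,0]
  ],
  "claw": [-1,-1,-1,-1]
}}

```text
time_s: 11.25
tcp_pos: [467.6, -203.7, 82.7]
eef_rot: [0.001, -2.221, 2.221]
ft_force: [1.8, 2.7, 2.4]
opening: 21.2
```

```bash
python3 o.py
```

```text
11.25 [ 467.6 -203.7   82.7] [1.76 2.69 2.44] phi -165.4 r 60.16
Fr -2.39  Ft(resist) -2.16
```

Emit:
{"method": "move_arm", "body": {
  "delta_pos": [
    [1.4,0.1,-6.1],
    [0.7,0.1,-6.3],
    [0,0,-6.3],
    [0,0,0]
  ],
  "dr": [
    [0,0,0],
    [0,0,0],
    [0,0,0],
    [0,0,0]
  ],
  "claw": [-1,-1,-1,-1]
}}

```text
time_s: 11.65
tcp_pos: [465.8, -184.9, 82.4]
eef_rot: [0.001, -2.222, 2.221]
ft_force: [0.9, 0.7, 3.8]
opening: 21.1
```

```bash
python3 o.py
```

```text
11.65 [ 465.8 -184.9   82.4] [0.88 0.66 3.78] phi 176.5 r 60.21
Fr -0.84  Ft(resist) -0.71
```

Emit:
{"method": "move_arm", "body": {
  "delta_pos": [
    [-0.7,0.1,-6.2],
    [-1.2,0,-6.2],
    [-2.0,0,-6.0],
    [0,0,0]
  ],
  "dr": [
    [0,0,0],
    [0,0,0],
    [0,0,0],
    [0,0,0]
  ],
  "claw": [-1,-1,-1,-1]
}}

```text
time_s: 12.05
tcp_pos: [469.9, -166.3, 82.3]
eef_rot: [-0.001, 2.222, -2.221]
ft_force: [-0.2, 1.6, 3.3]
opening: 21.1
```

```bash
python3 o.py
```

```text
12.05 [ 469.9 -166.3   82.3] [-0.24  1.56  3.26] phi 158.3 r 60.23
Fr 0.80  Ft(resist) -1.36
```

Emit:
{"method": "move_arm", "body": {
  "delta_pos": [
    [-2.5,0.1,-5.7],
    [-3.1,0.1,-5.5],
    [-3.7,0,-5.1],
    [0,0,0]
  ],
  "dr": [
    [0,0,0],
    [0,0,0],
    [0,0,0],
    [0,0,0]
  ],
  "claw": [-1,-1,-1,-1]
}}

```text
time_s: 12.45
tcp_pos: [479.5, -150.0, 82.1]
eef_rot: [-0.001, 2.222, -2.221]
ft_force: [-1.0, 3.2, 4.3]
opening: 21.3
```

```bash
python3 o.py
```

```text
12.45 [ 479.5 -150.    82.1] [-1.03  3.2   4.34] phi 140.3 r 60.28
Fr 2.84  Ft(resist) -1.81
```

Emit:
{"method": "move_arm", "body": {
  "delta_pos": [
    [-4.2,0.1,-5.4],
    [-4.7,0,-4.2],
    [-5.0,0,-3.7],
    [0,0,0]
  ],
  "dr": [
    [0,0,0],
    [0,0,0],
    [0,0,0],
    [0,0,0]
  ],
  "claw": [-1,-1,-1,-1]
}}

```text
time_s: 12.85
tcp_pos: [493.7, -137.3, 81.9]
eef_rot: [0.0, 2.221, -2.221]
ft_force: [1.6, -0.5, 0.6]
opening: 21.1
```

```bash
python3 o.py
```

```text
12.85 [ 493.7 -137.3   81.9] [ 1.62 -0.53  0.6 ] phi 122.1 r 60.44
Fr -1.30  Ft(resist) -1.09
```

Emit:
{"method": "move_arm", "body": {
  "delta_pos": [
    [-5.5,0,-3.2],
    [-5.7,0.1,-2.6],
    [-6.0,0,-1.9],
    [0,0,0]
  ],
  "dr": [
    [0,0,0],
    [0,0,0],
    [0,0,0],
    [0,0,0]
  ],
  "claw": [-1,-1,-1,-1]
}}

```text
time_s: 13.25
tcp_pos: [510.8, -129.9, 81.8]
eef_rot: [0.0, 2.221, -2.222]
ft_force: [1.1, -2.7, -0.5]
opening: 21.0
```

```bash
python3 o.py
```

```text
13.25 [ 510.8 -129.9   81.8] [ 1.08 -2.74 -0.48] phi 104.4 r 60.51
Fr -2.92  Ft(resist) -0.37
```

Emit:
{"method": "move_arm", "body": {
  "delta_pos": [
    [-6.1,0.1,-1.1],
    [-6.3,0.1,-0.7],
    [-6.3,0,0],
    [0,0,0]
  ],
  "dr": [
    [0,0,0],
    [0,0,0],
    [0,0,0],
    [0,0,0]
  ],
  "claw": [-1,-1,-1,-1]
}}

```text
time_s: 13.65
tcp_pos: [529.5, -128.2, 81.6]
eef_rot: [-0.0, -2.221, 2.221]
ft_force: [0.0, -1.3, -1.8]
opening: 21.1
```

```bash
python3 o.py
```

```text
13.65 [ 529.5 -128.2   81.6] [ 0.   -1.29 -1.79] phi 86.5 r 60.51
Fr -1.29  Ft(resist) -0.08
```

Emit:
{"method": "move_arm", "body": {
  "delta_pos": [
    [-6.2,0.2,0.7],
    [-6.2,0.1,1.2],
    [-6.0,0.1,2.0],
    [0,0,0]
  ],
  "dr": [
    [0,0,0],
    [0,0,0],
    [0,0,0],
    [0,0,0]
  ],
  "claw": [-1,-1,-1,-1]
}}

```text
time_s: 14.05
tcp_pos: [548.0, -132.3, 81.3]
eef_rot: [-0.001, -2.221, 2.221]
ft_force: [0.8, -1.2, -1.3]
opening: 21.2
```

```bash
python3 o.py; python3 -c "
from plan import *
C=(525.95,-188.3,60.2)
import plan; plan.C=C
series(547.2,-132.0,-650.8,6,3,14)"
```

```text
14.05 [ 548.  -132.3   81.3] [ 0.75 -1.23 -1.31] phi 68.5 r 60.47
Fr -0.87  Ft(resist) -1.15
call 0
[[-5.9, 0.1, 2.6], [-5.5, 0.1, 3.1], [-5.1, 0.0, 3.7]]
cmd end 563.7 -141.4 phi -668.8 sunk 0.2 want 0.25
call 1
[[-4.7, 0.1, 4.2], [-4.2, 0.1, 4.7], [-3.7, 0.0, 5.0]]
cmd end 576.3 -155.3 phi -686.8 sunk 0.2 want 0.25
call 2
[[-3.2, 0.1, 5.5], [-2.6, 0.1, 5.7], [-1.9, 0.0, 6.0]]
cmd end 584.0 -172.5 phi -704.8 sunk 0.2 want 0.25
call 3
[[-1.4, 0.1, 6.2], [-0.7, 0.1, 6.2], [0.0, 0.0, 6.3]]
cmd end 586.1 -191.2 phi -722.8 sunk 0.2 want 0.25
call 4
[[0.7, 0.1, 6.3], [1.2, 0.1, 6.2], [2.0, 0.0, 6.0]]
cmd end 582.2 -209.7 phi -740.8 sunk 0.2 want 0.25
call 5
[[2.5, 0.1, 5.7], [3.1, 0.1, 5.5], [3.7, 0.0, 5.1]]
cmd end 572.9 -226.0 phi -758.8 sunk 0.2 want 0.25
call 6
[[4.2, 0.1, 4.7], [4.7, 0.1, 4.3], [5.1, 0.0, 3.7]]
cmd end 558.9 -238.7 phi -776.8 sunk 0.2 want 0.25
call 7
[[5.4, 0.1, 3.1], [5.8, 0.1, 2.6], [6.0, 0.0, 2.0]]
cmd end 541.7 -246.4 phi -794.8 sunk 0.2 want 0.25
call 8
[[6.1, 0.1, 1.3], [6.3, 0.1, 0.7], [6.3, 0.0, 0.0]]
cmd end 523.0 -248.4 phi -812.8 sunk 0.2 want 0.25
call 9
[[6.3, 0.1, -0.6], [6.1, 0.1, -1.3], [6.0, 0.0, -1.9]]
cmd end 504.6 -244.6 phi -830.8 sunk 0.2 want 0.25
call 10
[[5.8, 0.1, -2.6], [5.5, 0.1, -3.1], [5.1, 0.0, -3.7]]
cmd end 488.2 -235.2 phi -848.8 sunk 0.2 want 0.25
call 11
[[4.7, 0.1, -4.2], [4.2, 0.1, -4.7], [3.7, 0.0, -5.0]]
cmd end 475.6 -221.3 phi -866.8 sunk 0.2 want 0.25
call 12
[[3.2, 0.1, -5.5], [2.6, 0.1, -5.7], [1.9, 0.0, -6.0]]
cmd end 467.9 -204.1 phi -884.8 sunk 0.2 want 0.25
call 13
[[1.4, 0.1, -6.2], [0.7, 0.1, -6.2], [-0.0, 0.0, -6.3]]
cmd end 465.8 -185.4 phi -902.8 sunk 0.2 want 0.25
```

Emit:
{"method": "move_arm", "body": {
  "delta_pos": [
    [-5.9,0.1,2.6],
    [-5.5,0.1,3.1],
    [-5.1,0.1,3.7],
    [0,0,0]
  ],
  "dr": [
    [0,0,0],
    [0,0,0],
    [0,0,0],
    [0,0,0]
  ],
  "claw": [-1,-1,-1,-1]
}}

```text
time_s: 14.45
tcp_pos: [564.4, -142.0, 81.0]
eef_rot: [-0.001, -2.221, 2.221]
ft_force: [-0.8, -1.9, -1.3]
opening: 21.3
```

```bash
python3 o.py
```

```text
14.45 [ 564.4 -142.    81. ] [-0.79 -1.92 -1.32] phi 50.4 r 60.42
Fr -1.98  Ft(resist) -0.62
```

Emit:
{"method": "move_arm", "body": {
  "delta_pos": [
    [-4.7,0.1,4.2],
    [-4.2,0.1,4.7],
    [-3.7,0.1,5.0],
    [0,0,0]
  ],
  "dr": [
    [0,0,0],
    [0,0,0],
    [0,0,0],
    [0,0,0]
  ],
  "claw": [-1,-1,-1,-1]
}}

```text
time_s: 14.85
tcp_pos: [576.8, -156.1, 80.7]
eef_rot: [-0.001, -2.221, 2.221]
ft_force: [-2.3, -1.1, -0.3]
opening: 20.7
```

```bash
python3 o.py
```

```text
14.85 [ 576.8 -156.1   80.7] [-2.31 -1.06 -0.28] phi 32.5 r 60.37
Fr -2.52  Ft(resist) 0.35
```

Emit:
{"method": "move_arm", "body": {
  "delta_pos": [
    [-3.2,0.1,5.5],
    [-2.6,0.1,5.7],
    [-1.9,0,6.0],
    [0,0,0]
  ],
  "dr": [
    [0,0,0],
    [0,0,0],
    [0,0,0],
    [0,0,0]
  ],
  "claw": [-1,-1,-1,-1]
}}

```text
time_s: 15.25
tcp_pos: [584.0, -172.3, 80.4]
eef_rot: [0.001, -2.223, 2.218]
ft_force: [-4.3, 3.8, 1.2]
opening: 20.7
```

```bash
python3 o.py
```

```text
15.25 [ 584.  -172.3   80.4] [-4.27  3.78  1.18] phi 15.6 r 60.40
Fr -3.09  Ft(resist) 4.79
```

The tangential resistance jumped from about 0 to 4.8 N, so the thread end has been reached. I advance in small steps from here.

Emit:
{"method": "move_arm", "body": {
  "delta_pos": [
    [-0.8,0.1,3.1],
    [-0.6,0,3.1],
    [0,0,0]
  ],
  "dr": [
    [0,0,0],
    [0,0,0],
    [0,0,0]
  ],
  "claw": [-1,-1,-1]
}}

```text
time_s: 15.55
tcp_pos: [585.3, -177.7, 80.2]
eef_rot: [0.002, -2.224, 2.217]
ft_force: [-5.0, 4.3, 0.7]
opening: 21.2
```

```bash
python3 o.py
```

```text
15.55 [ 585.3 -177.7   80.2] [-5.05  4.31  0.73] phi 10.4 r 60.40
Fr -4.19  Ft(resist) 5.14
```

Emit:
{"method": "move_arm", "body": {
  "delta_pos": [
    [-0.4,0.1,3.1],
    [-0.3,0,3.1],
    [0,0,0]
  ],
  "dr": [
    [0,0,0],
    [0,0,0],
    [0,0,0]
  ],
  "claw": [-1,-1,-1]
}}

```text
time_s: 15.85
tcp_pos: [586.1, -183.4, 80.2]
eef_rot: [0.002, -2.225, 2.217]
ft_force: [-4.8, 6.6, 0.6]
opening: 21.4
```

```bash
python3 o.py
```

```text
15.85 [ 586.1 -183.4   80.2] [-4.84  6.62  0.58] phi 4.8 r 60.43
Fr -4.26  Ft(resist) 7.00
```

Emit:
{"method": "move_arm", "body": {
  "delta_pos": [
    [-0.1,0,3.0],
    [0,0,0],
    [0,0,0]
  ],
  "dr": [
    [0,0,0],
    [0,0,0],
    [0,0,0]
  ],
  "claw": [-1,-1,-1]
}}

```text
time_s: 16.15
tcp_pos: [586.2, -186.1, 80.2]
eef_rot: [0.002, -2.226, 2.217]
ft_force: [-5.1, 8.1, 1.9]
opening: 20.9
```

```bash
python3 o.py
```

```text
16.15 [ 586.2 -186.1   80.2] [-5.11  8.14  1.87] phi 2.3 r 60.42
Fr -4.78  Ft(resist) 8.34
```

Force 8.3 N, in the snug band, after about 681° or 1.89 turns. I relieve the stored force, release, rise and check.

Emit:
{"method": "move_arm", "body": {
  "delta_pos": [
    [1.0,0,-1.0],
    [0,0,0],
    [0,0,0],
    [0,0,0],
    [0,0,0]
  ],
  "dr": [
    [0,0,0],
    [0,0,0],
    [0,0,0],
    [0,0,0],
    [0,0,0]
  ],
  "claw": [-1,0.2,0.2,0.2,0.2]
}}

```text
time_s: 16.65
tcp_pos: [585.5, -187.3, 80.6]
eef_rot: [0.001, 2.221, -2.222]
ft_force: [0.2, 0.1, -0.4]
opening: 51.7
```

```bash
python3 o.py; python3 - <<'E'
from h import *
c=snap('wrist','wrist6');st()
E
```

```text
16.65 [ 585.5 -187.3   80.6] [ 0.21  0.06 -0.44] phi 1.2 r 59.69
Fr 0.22  Ft(resist) 0.05
time_s 16.7
qpos [-0.37, 0.403, 1.316, -0.0, 1.422, 1.202]
qd [0.002, 0.001, 0.003, 0.0, 0.001, 0.0]
joint_efforts [0.014, -49.825, -33.926, 0.001, -0.007, -0.001]
tcp_pos [585.431, -187.203, 80.506]
eef_rot [-0.001, -2.221, 2.222]
ft_force [0.112, -0.242, -0.055]
torque [0.016, 0.032, 0.036]
opening 51.198
```

View pics/wrist6.png

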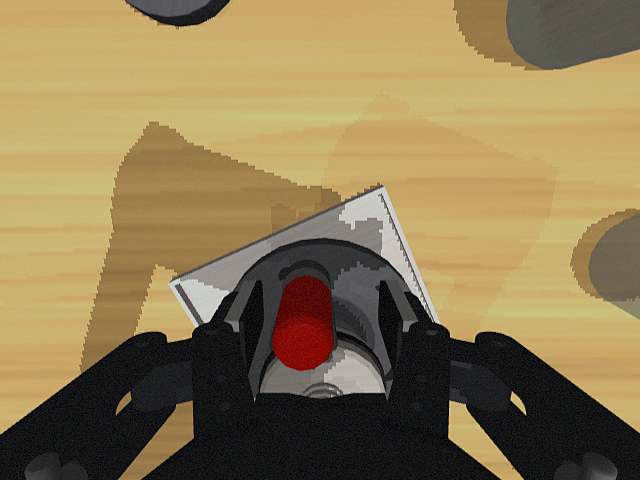

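```bash
python3 - <<'E'
from h import *
from scipy.optimize import least_squares
from plan import pos
a=np.linspace(0,6.283,80)
for n in ('wrist4','wrist5','wrist6'):
    c=load(n);hsv=cv2.cvtColor(c['frame'],cv2.COLOR_RGB2HSV)
    m=(((hsv[...,0]<6)|(hsv[...,0]>174))&(hsv[...,1]>150)&(hsv[...,2]>60)).astype(np.uint8)
    k,l,S,C=cv2.connectedComponentsWithStats(m);i=1+np.argmax(S[1:,4])
    x,y,w,h,_=S[i]
    def f(p):
        P=np.array([proj(c,[p[0]+11*np.cos(t),p[1]+11*np.sin(t),z]) for z in (p[2],p[2]-40) for t in a])
        return [P[:,0].min()-x,P[:,0].max()-x-w,P[:,1].min()-y,P[:,1].max()-y-h]
    s=least_squares(f,[575,-224,115]);print(n,'box',x,y,w,h,s.x,np.round(s.fun,1),pos(*s.x[:2],0), 'cam',np.round(-c['R'].T@c['t'],1))
E
```

```text
wrist4 box 289 276 63 96 [ 572.03280987 -224.81566315  114.79785456] [ 1.  -1.  -0.8  0.7] (np.float64(-38.14124462524957), np.float64(58.72010091257814)) cam [ 645.4 -224.7  223.5]
wrist5 box 289 277 63 96 [ 569.02238352 -227.93811385  109.41121887] [ 1.1 -1.1 -0.9  0.7] (np.float64(-42.37560900423511), np.float64(58.440381679906125)) cam [ 643.1 -227.9  218.2]
wrist6 box 271 275 63 96 [ 583.84895811 -181.3947154   106.06499394] [ 0.9 -0.9 -0.8  0.6] (np.float64(7.032997059523305), np.float64(58.4386621965819)) cam [ 656.6 -187.7  214.8]
```

Emit:
{"method": "move_arm", "body": {
  "delta_pos": [
    [0,-40,0],
    [0,-40,0],
    [0,-40,0],
    [5,-20,-44],
    [5,0,-44],
    [5,0,-44],
    [5,0,-44],
    [5,0,-44],
    [5,0,-44],
    [5,0,-44]
  ],
  "dr": [
    [0,0,0],
    [0,0,0],
    [0,0,0],
    [0,0,0],
    [0,0,0],
    [0,0,0],
    [0,0,0],
    [0,0,0],
    [0,0,0],
    [0,0,0]
  ],
  "claw": [0.2,0.2,0.2,0.2,0.2,0.2,0.2,0.2,0.2,0.2]
}}

```text
time_s: 17.7
tcp_pos: [550.0, 122.7, 220.6]
eef_rot: [0.001, 2.221, -2.221]
ft_force: [-0.2, -0.3, 0.8]
opening: 51.2
```

Emit:
{"method": "move_arm", "body": {
  "delta_pos": [
    [5,0,-44],
    [0,0,0],
    [0,0,0],
    [0,0,0]
  ],
  "dr": [
    [0,-3.6,0],
    [0,0,0],
    [0,0,0],
    [0,0,0]
  ],
  "claw": [0.2,0.2,0.2,0.2]
}}

```text
time_s: 18.1
tcp_pos: [545.7, 164.2, 220.4]
eef_rot: [-0.067, 2.19, -2.191]
ft_force: [0.6, -0.5, 0.2]
opening: 51.2
```

```bash
python3 - <<'E'
from h import *
c=snap('wrist','wrist7');c=snap('top','top7');snap('side','side7');st()
E
```

```text
time_s 18.25
qpos [0.227, 0.184, 1.295, -0.0, 1.662, 1.737]
qd [0.003, -0.0, 0.0, 0.002, -0.0, 0.0]
joint_efforts [0.239, -43.359, -35.924, 0.008, -0.0, -0.001]
tcp_pos [545.718, 163.862, 220.414]
eef_rot [-0.066, 2.19, -2.191]
ft_force [0.48, -0.046, 0.083]
torque [0.0, -0.014, -0.008]
opening 51.009
```

View pics/wrist7.png

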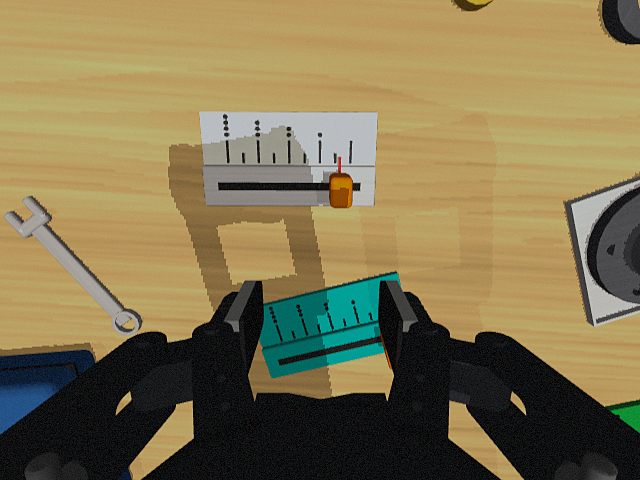

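View pics/top7.png

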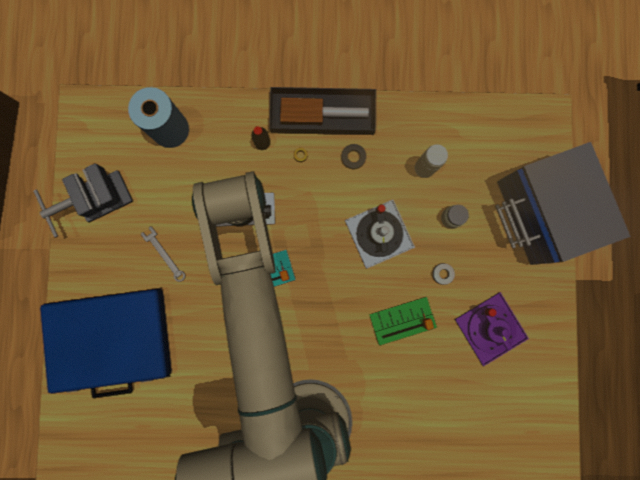

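```bash
python3 - <<'E'
from h import *
c=load('wrist7');f=c['frame']
cv2.imwrite('pics/crop_w7.png',cv2.resize(f[100:220,190:390],None,fx=4,fy=4,interpolation=cv2.INTER_CUBIC)[:,:,::-1])
w6=load('top7')['frame'];cv2.imwrite('pics/crop_t7.png',cv2.resize(w6[190:280,335:425],None,fx=6,fy=6,interpolation=cv2.INTER_CUBIC)[:,:,::-1])
E
```

```text
(no output)
```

View pics/crop_w7.png

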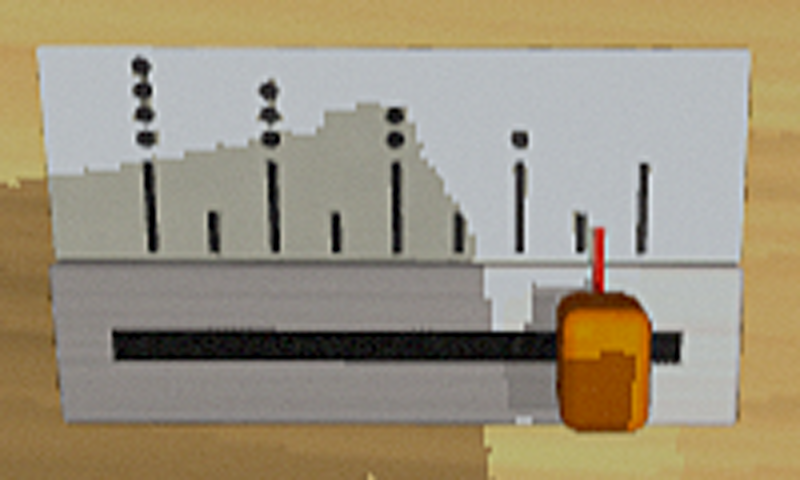

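View pics/crop_t7.png

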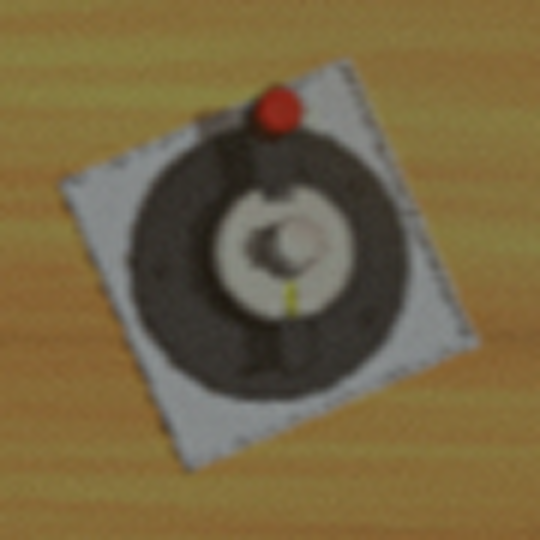

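```bash
python3 - <<'E'
from h import *
from scipy.optimize import least_squares
from scipy.spatial.transform import Rotation as Rn
c=load('wrist7')
box=[190+557/4,190+650/4,100+292/4,100+430/4]
# track direction from tick ends on z=8
A=ray(c,(190+642/4,160.),8);B=ray(c,(190+153/4,160.),8);d=(B-A)[:2];print('tick0',A,'tick4',B,'len',np.hypot(*d));u=d/np.hypot(*d);n=np.array([u[1],-u[0]]);print('u',u,'n',n)
def f(p):
    P=np.array([proj(c,[*(p+sx*14*n+sy*10*u),z]) for sx in(-1,1) for sy in(-1,1) for z in(14.5,54.5)])
    return [P[:,0].min()-box[0],P[:,0].max()-box[1],P[:,1].min()-box[2],P[:,1].max()-box[3]]
s=least_squares(f,[568,144]);print(s.x,np.round(s.fun,1))
print('along from tick0',(s.x-A[:2])@u)
M=Rn.from_rotvec(manip.observe()['eef_rot']).as_matrix();print(np.round(M,3))
dl=np.array([*s.x,34])-manip.observe()['tcp_pos'];print('tool delta',M.T@dl, 'u in tool',M.T@[*u,0])
E
```

```text
tick0 [595.1354601  136.78734322   8.        ] tick4 [587.64999163 256.58392378   8.        ] len 120.03021683940591
u [-0.0623632   0.99805352] n [0.99805352 0.0623632 ]
[569.57105118 146.65343219] [-0.7  0.6 -1.1  1. ]
along from tick0 11.441163202266017
[[-0.998  0.     0.06 ]
 [-0.06  -0.    -0.998]
 [-0.    -1.     0.   ]]
tool delta [-22.74368895 186.42061189  18.58796286] u in tool [ 1.90479316e-03 -1.65773863e-04 -9.99998172e-01]
```

Emit:
{"method": "move_arm", "body": {
  "delta_pos": [
    [-22,0,18],
    [0,40,0],
    [0,40,0],
    [0,40,0],
    [0,40,0],
    [0,26,0],
    [0,0,0],
    [0,0,0]
  ],
  "dr": [
    [0,0,0],
    [0,0,0],
    [0,0,0],
    [0,0,0],
    [0,0,0],
    [0,0,0],
    [0,0,0],
    [0,0,0]
  ],
  "claw": [0.2,0.2,0.2,0.2,0.2,0.2,0.2,0.2],
  "grip_force": 20
}}

```text
time_s: 19.05
tcp_pos: [569.0, 147.9, 35.2]
eef_rot: [-0.067, 2.19, -2.19]
ft_force: [-0.1, -0.5, 0.1]
opening: 51.3
```

```bash
python3 - <<'E'
from h import *
c=snap('wrist','wrist8');st()
E
```

```text
time_s 19.1
qpos [0.192, 0.383, 1.436, -0.0, 1.32, 1.701]
qd [0.006, -0.018, -0.012, 0.001, -0.002, -0.0]
joint_efforts [-0.061, -45.63, -30.853, -0.003, 0.034, -0.0]
tcp_pos [569.772, 148.215, 36.47]
eef_rot [-0.064, 2.189, -2.188]
ft_force [0.566, 0.099, -0.0]
torque [-0.032, -0.029, -0.014]
opening 51.183
```

View pics/wrist8.png

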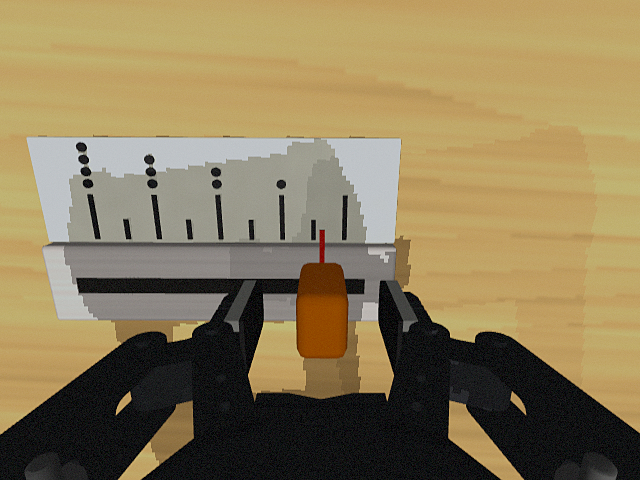

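Emit:
{"method": "move_arm", "body": {
  "delta_pos": [
    [0,0,0],
    [0,0,0],
    [0,0,0],
    [0,0,0],
    [0,0,0]
  ],
  "dr": [
    [0,0,0],
    [0,0,0],
    [0,0,0],
    [0,0,0],
    [0,0,0]
  ],
  "claw": [-1,-1,-1,-1,-1],
  "grip_force": 20
}}

```text
time_s: 19.6
tcp_pos: [569.5, 148.6, 36.2]
eef_rot: [-0.065, 2.189, -2.188]
ft_force: [-1.8, -1.5, 6.6]
opening: 19.5
```

```bash
python3 - <<'E'
from h import *
c=snap('wrist','wrist9');st()
for z in (12,20): print(z)
u=np.array([-0.0623632,0.99805352]);A=np.array([595.135,136.787])
print('along from tick0 by tcp',(np.array(manip.observe()['tcp_pos'][:2])-A)@u)
E
```

```text
time_s 19.65
qpos [0.193, 0.383, 1.437, -0.0, 1.319, 1.701]
qd [0.0, 0.001, -0.0, 0.0, -0.001, -0.001]
joint_efforts [0.425, -44.007, -30.031, 0.152, -0.311, -0.082]
tcp_pos [569.494, 148.539, 36.239]
eef_rot [-0.065, 2.189, -2.188]
ft_force [-1.353, -1.128, 6.457]
torque [-0.163, 0.161, -0.044]
opening 19.849
12
20
along from tick0 by tcp 13.327780039268951
```

View pics/wrist9.png

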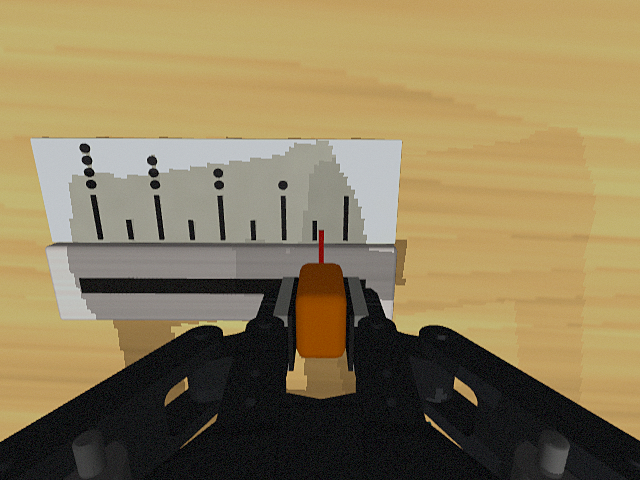

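Emit:
{"method": "move_arm", "body": {
  "delta_pos": [
    [0,0,-5],
    [0,0,-5],
    [0,0,-5],
    [0,0,-5],
    [0,0,-5],
    [0,0,-5],
    [0,0,-5],
    [0,0,-5],
    [0,0,-5],
    [0,0,0]
  ],
  "dr": [
    [0,0,0],
    [0,0,0],
    [0,0,0],
    [0,0,0],
    [0,0,0],
    [0,0,0],
    [0,0,0],
    [0,0,0],
    [0,0,0],
    [0,0,0]
  ],
  "claw": [-1,-1,-1,-1,-1,-1,-1,-1,-1,-1]
}}

```text
time_s: 20.65
tcp_pos: [566.8, 194.2, 36.3]
eef_rot: [-0.065, 2.189, -2.187]
ft_force: [1.6, 2.2, 4.8]
opening: 19.4
```

Emit:
{"method": "move_arm", "body": {
  "delta_pos": [
    [0,0,0],
    [0,0,0]
  ],
  "dr": [
    [0,0,0],
    [0,0,0]
  ],
  "claw": [-1,-1]
}}

```text
time_s: 20.85
tcp_pos: [566.8, 194.1, 36.2]
eef_rot: [-0.065, 2.189, -2.186]
ft_force: [1.1, 1.5, 6.0]
opening: 19.4
```

```bash
python3 - <<'E'
from h import *
c=snap('wrist','wrist10');st()
E
```

```text
time_s 20.9
qpos [0.268, 0.409, 1.402, 0.001, 1.326, 1.776]
qd [-0.0, 0.0, 0.001, 0.001, 0.001, -0.001]
joint_efforts [-0.648, -45.419, -29.683, -0.358, 0.239, -0.091]
tcp_pos [566.849, 194.063, 36.228]
eef_rot [-0.065, 2.189, -2.186]
ft_force [0.681, 1.62, 5.991]
torque [0.218, -0.142, -0.046]
opening 19.463
```

View pics/wrist10.png

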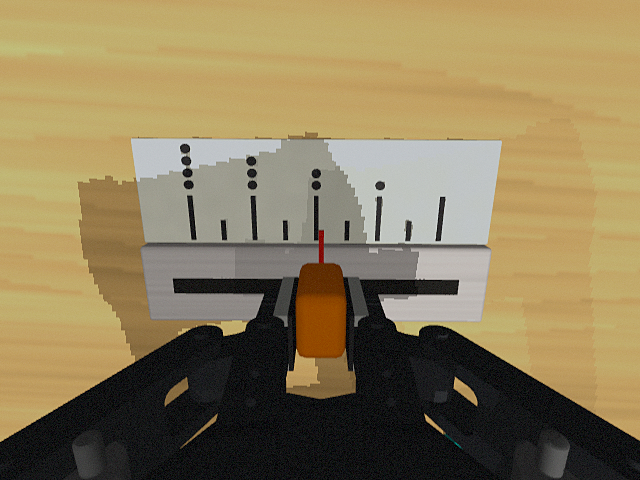

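The needle reads about 1.91 on the scale: 321.5, between the 2-dot tick at 316 and the half tick at 347. I release and rise.

Emit:
{"method": "move_arm", "body": {
  "delta_pos": [
    [0,0,0],
    [0,0,0],
    [0,0,0],
    [0,0,0],
    [0,-40,0],
    [0,-40,0],
    [0,-40,0],
    [0,-40,0],
    [20,-20,0],
    [0,0,0]
  ],
  "dr": [
    [0,0,0],
    [0,0,0],
    [0,0,0],
    [0,0,0],
    [0,0,0],
    [0,0,0],
    [0,0,0],
    [0,0,0],
    [0,0,0],
    [0,0,0]
  ],
  "claw": [0.2,0.2,0.2,0.2,0.2,0.2,0.2,0.2,0.2,0.2]
}}

```text
time_s: 21.9
tcp_pos: [546.0, 192.6, 218.8]
eef_rot: [-0.061, 2.188, -2.184]
ft_force: [-0.2, -0.7, -0.5]
opening: 51.2
```

```bash
python3 - <<'E'
from h import *
c=snap('wrist','wrist11');t=snap('top','top11');s=snap('side','side11');st()
cv2.imwrite('pics/crop_w11.png',cv2.resize(c['frame'][60:240,150:420],None,fx=2.9,fy=2.9,interpolation=cv2.INTER_CUBIC)[:,:,::-1])
for n in('top7','top11'):
    c=load(n)
    hsv=cv2.cvtColor(c['frame'],cv2.COLOR_RGB2HSV)
    m=(((hsv[...,0]<6)|(hsv[...,0]>174))&(hsv[...,1]>150)&(hsv[...,2]>70)).astype(np.uint8)
    k,l,S,C=cv2.connectedComponentsWithStats(m)
    print(n,'red',[(np.round(C[i],1).tolist(),np.round(ray(c,C[i],110),1).tolist()) for i in range(1,k) if S[i,4]>12])
E
```

```text
time_s 22.05
qpos [0.275, 0.213, 1.278, -0.0, 1.653, 1.783]
qd [-0.002, 0.022, 0.006, 0.002, 0.003, 0.002]
joint_efforts [0.149, -46.413, -37.046, 0.008, 0.025, 0.001]
tcp_pos [545.498, 191.952, 212.842]
eef_rot [-0.071, 2.19, -2.191]
ft_force [-1.204, -0.158, -0.104]
torque [0.067, -0.021, 0.06]
opening 51.297
top7 red [([257.4, 130.2], [791.6, 153.8, 110.0]), ([381.1, 208.1], [585.8, -181.6, 110.0]), ([491.9, 312.1], [315.4, -475.3, 110.0])]
top11 red [([257.5, 130.2], [791.7, 153.6, 110.0]), ([381.1, 208.2], [585.6, -181.5, 110.0]), ([491.8, 312.1], [315.3, -475.0, 110.0])]
```

View pics/crop_w11.png

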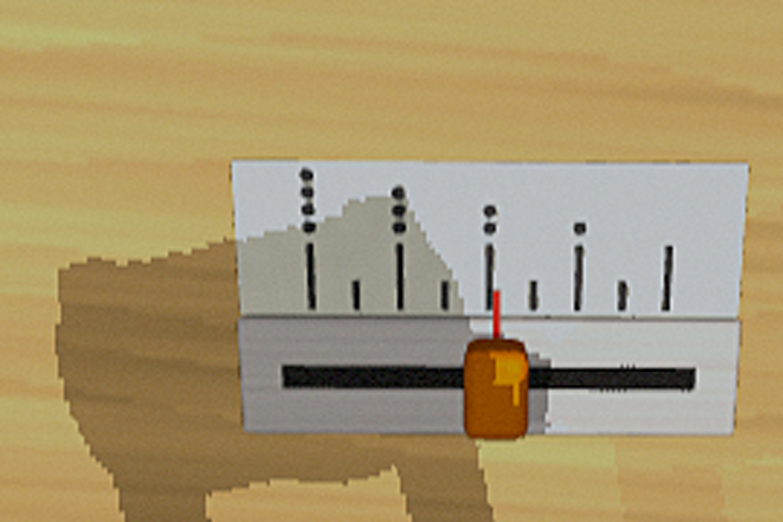

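View pics/side11.png

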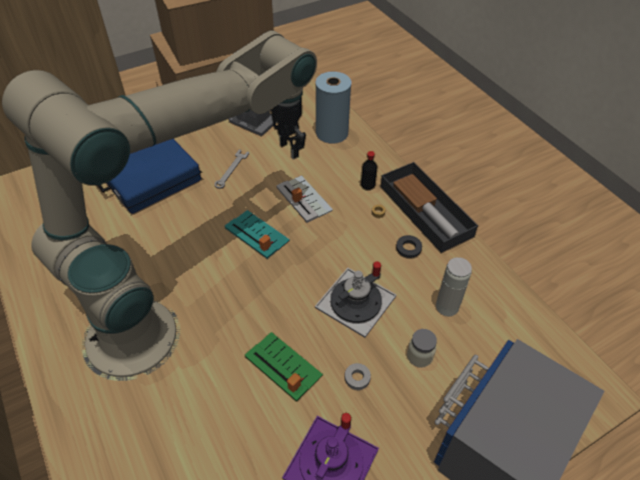

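```bash
python3 - <<'E'
from h import *
print(manip.hand_in())
E
```

```text
the job is handed in; nothing more can be done
None
```

I screwed the gauge down until it came up snug against the end of the thread, set the tally to the turns I counted, and handed the job in. It reported no verdict. The clock stood at about 22 s of the 69 s allowed.

- **Gauge:** The force along the knob's path stayed within about ±2 N while the gauge ran free. At 1.8 to 1.9 turns it jumped to 4.8 N, and I eased it on to 8.3 N, inside the 6 to 10 N snug band. I estimate it is 0.15 to 0.3 rad past the free thread.
- **After release:** The knob stood about 5° back from where the gripper had held it, either spring-back or finger give. That puts the final count at about 1.88 turns, against 1.89 while gripped. It had not moved in two pictures taken about 4 s apart.
- **Tally:** The pointer reads about 1.91 to 1.92 turns, about 57 mm, just short of the 2-dot tick. It started at about 0.35 to 0.4 turn, not exactly zero.
- **Rest of the bench:** The last picture shows the other things still standing where they were. The gripper was clear of everything and the force read about zero, within its noise.
- **Disagreement:** The cameras and the robot differed by 2 to 3 mm on where the knob and stud were. I settled it by fitting a circle to the measured path, which gave a radius of 60.1 mm with residuals under 0.1 mm, and later moved the centre by a few tenths of a millimetre by feel.

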